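Unclamp the glued tasting caddy and load it from the tilt bin

ROBOT

A 7-joint arm with a two-finger parallel gripper is mounted at the origin on a cart in front of the work surface, level with it; the furniture and walls round the work are solid. World frame = base frame: x ahead of the robot, y to its left, z up, the work surface at z = 0. Lengths are in m, angles in rad, forces in N, time in s.
With the tool pointing down it reaches from about 0.4 to 0.85 m from the base axis. Payload 6.9 kg.
Tool frame: the origin (TCP) lies on the centre line of the jaws, within the pads' length; the fingertips stand bot.tcp_to_tips ahead of it and the grasp point (between the pads) is the TCP (bot.tcp_to_tips is the distance from the TCP to the fingertips, in m); z points along the fingers, y is the line along which they close (so a half turn about z gives the same grasp; the last joint's range is limited). The gripper opens to 85 mm and grips with 20 to 120 N. Pads are 22 mm wide; open, the fingers measure 114 mm over their backs; the gripper's body (76 mm by 85 mm) begins 54 mm behind the grasp point. The pads swing forward as they close: fully open they stand 13 mm farther back than shut.
Start: joints at [1.427, 0.507, -0.238, 1.5, 0.126, 1.149, -0.155], TCP at [0.154, -0.606, 0.25] pointing down, gripper open.
Joint ranges: [-3.08, 3.08], [-0.24, 2.05], [-1.43, 1.35], [0, 2.5], [-1.52, 4.66], [0.17, 1.96], [-2.89, 2.89]. Speed limits (rad/s): [2.39, 2.39, 3.14, 3.14, 3.14, 3.14, 3.14].

INTERFACE

Orientations are given as a rotation vector (axis times angle).
In Python, from workcell import bot, hand, status, imaging gives the robot as it stands. Calls block until the motion is done:
- bot.move_pose(position, orientation): joint-space move of the TCP to a pose.
- bot.line_to(position, rotation=None, velocity=0.15): straight line of the TCP; rotation=None keeps the orientation; velocity is the mean speed in m/s.
- bot.move_joints(angles): joint-space move.
- hand.move_gripper(opening, f_grip=None): finger opening in m; f_grip is the grip in N (None keeps the last); returns when the fingers have stopped.
- bot.hold(seconds).
- bot.inverse_kinematics(position, orientation): joint angles nearest the present ones, or None.
- status.sense(): the state.
- imaging.camera(name): name is "side" or "top"; returns the picture (384x512x3 uint8, red, green, blue); there is no depth.
- imaging.camera_model(name): a dict with "fovy" (degrees; the focal length in pixels is half the picture's height over the tangent of half this angle, whatever the lens; pixels are square), "cx", "cy" (the principal point, pixels), "dist_coeffs" ([k1, k2, p1, p2, k3] as OpenCV has them; the pictures are not rectified), "origin" and "rotation" of the camera in the world. Camera axes: x right, y down, z forward; pixel columns grow to the right and rows downward; lengths in m; the calibration is good to about 2 mm. A picture is of the moment at which its call begins. camera_model takes no time and is no camera call.
A pose or a line that the arm cannot do raises bot.PlanningError and nothing moves.
- bot.hand_in(): hands the job in; it is judged then, once.
The state is a dict: "time": time; "joint_positions": joint angles; "qvel": joint speeds; "effort": joint torques, N m; "eef_pos": TCP position; "tool_rot": TCP orientation; "force": force on the tool from outside, world axes, zero at the start; "wrist_torque": the same for the moment, N m; "grip_width": finger opening in m; "finger_force": force on a finger pad.
Only numpy, scipy, OpenCV 4.12 (cv2) and the standard library are available. Lean on these libraries where they do the work, as an engineer would, in place of code of your own. Each camera call takes 0.05 s, during which the arm holds its last target. There are 200 camera calls.

TASK

The glue on the little wooden tasting caddy has set: flip the toggle clamp right over to its open position, and only then lift the caddy out of the gluing fixture and stand it squarely on the cork mat, lined up between the mat's two raised wooden lips. Then swing the tilt-out bin forward from its rack, take out every sample tin there is (two or three) and put them all down inside the caddy's tray, standing or lying but not on top of one another, and push the bin fully shut. Leave the clamp open and do not disturb the other things on the counter.

Things in the scene. Friction and masses are not known exactly. Their poses are not given: they have to be found in the camera images.
- fixture: Gluing fixture: plywood board 104x222 mm, 12 mm thick, fixed to the counter. Origin: underside, below the middle of the caddy's seat; z up, y along the board towards the clamp (board from y -90 to +132), x across. Low steel lugs (tops at z 22) round the seat hold the caddy with 2.5 mm play. Two steel cheeks (30 mm apart, tops at z 94) at y 98 carry the clamp.
- clamp_pivot (a point): Pivot of the toggle clamp: fixture x 0, y 98, z 82 mm. Shut: the arm runs level from here to above the post (along -y), its rubber pad pressing on the post's top; the handle runs level the other way (+y). The arm rises as the handle is lifted; open, arm and spindle stand upright (to 190 mm above the counter), clear of the post.
- clamp_grip (a point): Middle of the handle's black grip, a round bar 16 mm thick and 80 mm long, 105 mm from the pivot; it moves with the handle. Shut, it lies 82 mm above the counter with free space on both sides and below.
- clamp_handle (a joint): Angle of the clamp handle, rad: 0 shut (level), grows as its free end is lifted in an arc about the pivot; 0.9 fully open (stop). Over-centre spring: up to about 8 N at the grip is needed to lift it to 0.3; past that it springs on to 0.9 by itself, quite briskly, and stays.
- caddy: Wooden tray, outside 84 (x) by 150 (y) mm, walls 4 mm thick, 24 mm high, floor 10 mm thick; in the middle a square post 22x22 mm, top at 60 mm. 0.22 kg. Origin: centre of underside; z up. Each half (either side of the post along y) is 60 by 76 mm inside. Loose; starts seated in the fixture, underside 12 mm above the counter, held down by the clamp.
- mat: Cork mat 116 (x) by 166 (y) mm, fixed; cork surface 4 mm above the counter. Along each long side a wooden lip, top at 14 mm; 110 mm between the lips. Origin: centre of underside; y along its length. The caddy is to stand on it between the lips, centred, long sides along the mat's.
- rack: White rack, 94 deep (x), 252 wide (y), 153 mm high, fixed; origin: centre of underside, x points to its back. Holds the bin; its roof (underside at 147) covers the bin when shut, so tins cannot be lifted out. The roof's front edge lies 32 mm behind the hinge line; over the shut bin's bar a gripper does well to lean back about 0.4 rad towards the robot.
- bin_hinge (a point): Middle of the bin's hinge line, on its lower front edge: rack x -45, y 0, z 50 mm. The bin turns about the rack's y axis through here.
- bin_bar (a point): Middle of the bin's pull bar, a round steel bar along y, 90 mm long, about 10 mm thick, 35 mm in front of the bin's face and 34 mm above the hinge when shut; moves with the bin. The gap between bar and face is about 29 mm.
- bin (a joint): Tilt of the bin, rad: 0 shut, 0.6 fully forward (stop). Grows as its top comes forward. A stiff hinge (about 4 N at the bar): it stays where it is left. Bin inside: 46 mm deep, 222 wide, floor 4 mm above the hinge, front wall 40, back wall 60 mm high, side walls 44.
- tin0: Square aluminium sample tin 34x34x62 mm, closed, 0.08 kg; origin: centre of its underside, z along its 62 mm length. Loose; may be absent. Starts upright in the bin in one of three pockets 42 mm wide at rack y -66, 0 and +66 mm, between ribs 24 mm high and wide; its upper part stands out above the front wall. When the bin tilts it leans forward with it.
- tin0_center (a point): Centre of that tin, 31 mm above its underside along its length.
- tin1: Square aluminium sample tin 34x34x62 mm, closed, 0.08 kg; origin: centre of its underside, z along its 62 mm length. Loose; may be absent. Starts upright in the bin in one of three pockets 42 mm wide at rack y -66, 0 and +66 mm, between ribs 24 mm high and wide; its upper part stands out above the front wall. When the bin tilts it leans forward with it.
- tin1_center (a point): Centre of that tin, 31 mm above its underside along its length.
- tin2: Square aluminium sample tin 34x34x62 mm, closed, 0.08 kg; origin: centre of its underside, z along its 62 mm length. Loose; may be absent. Starts upright in the bin in one of three pockets 42 mm wide at rack y -66, 0 and +66 mm, between ribs 24 mm high and wide; its upper part stands out above the front wall. When the bin tilts it leans forward with it.
- tin2_center (a point): Centre of that tin, 31 mm above its underside along its length.
- fixture_seat (a point): Centre of the caddy's seat, on the top of the fixture board; the caddy's origin lies here at the start.
- tamper: Bystander, not part of the job: the coffee tamper. Origin: underside.
- pitcher: Bystander, not part of the job: the small steel milk pitcher. Origin: underside.
- tasting_glass: Bystander, not part of the job: the curved tasting glass. Origin: underside.
- espresso_cup: Bystander, not part of the job: the green espresso cup. Origin: underside.
- spice_jar: Bystander, not part of the job: the spice jar. Origin: underside.
- tape_clear: Bystander, not part of the job: the small roll of dark tape. Origin: underside.
Mind the look-alikes: they are no part of the job. What is shaped like the tin1 but blue is not meant.

How it is judged:
On the way, in this order (a step that is already met when the one before it is completed fails the run):
1. the clamp is flipped open while the caddy is still in its seat (value of joint clamp_handle above 0.8 rad and distance between caddy and fixture_seat below 0.015 m), for 0.2 s.
2. the caddy stands on the mat (horizontal distance between caddy and mat below 0.03 m and height (world z) of caddy below 0.013 m and angle between caddy's own z axis and vertical below 0.12 rad and angle between the y axis of caddy and the y axis of mat, either way round below 0.35 rad and contact force between the fingers and caddy below 0.5 N), for 0.3 s.
3. all the tins are in the caddy (x of tin0_center in the frame of caddy between -0.04 and 0.04 m and y of tin0_center in the frame of caddy between -0.073 and 0.073 m and z of tin0_center in the frame of caddy between 0.015 and 0.056 m and x of tin1_center in the frame of caddy between -0.04 and 0.04 m and y of tin1_center in the frame of caddy between -0.073 and 0.073 m and z of tin1_center in the frame of caddy between 0.015 and 0.056 m and x of tin2_center in the frame of caddy between -0.04 and 0.04 m and y of tin2_center in the frame of caddy between -0.073 and 0.073 m and z of tin2_center in the frame of caddy between 0.015 and 0.056 m), for 0.3 s.
At the end, for the whole second after the job is handed in: Every tin present rests inside the caddy's tray (centre between its walls, at most 56 mm above the caddy's underside), the caddy stands upright on the mat within 30 mm of its centre and 20 degrees of its direction, the bin is shut (under 0.06 rad) and the clamp is open (over 0.8 rad) (all of step 3 and horizontal distance between caddy and mat below 0.03 m and height (world z) of caddy below 0.013 m and angle between caddy's own z axis and vertical below 0.12 rad and angle between the y axis of caddy and the y axis of mat, either way round below 0.35 rad and value of joint bin below 0.06 rad and value of joint clamp_handle above 0.8 rad and linear speed of each of tin0, tin1, tin2, caddy below 0.02 m/s); the robot touches nothing.
It fails at once if another thing on the counter is pushed away or knocked over (distance of any of tamper, pitcher, tasting_glass, espresso_cup, spice_jar, tape_clear from where it was at the start of the episode above 0.04 m).
Of tin0, tin1, tin2 only 2 to 3 are there at a start; the rules pass over those that are not, and their reading is None.
At some moment in a run one of caddy may be knocked a few centimetres aside while the robot is not near it.
Once in a run the grip may slacken for a moment while it holds something.
It also fails if it takes over 210 s, if anything falls off the work surface, if the arm or the gripper's body presses on something with over 40 N, if the wrist force passes 120 N, or if a joint passes its speed limit or range.

## Working session

There is one attempt and no reset: what is moved stays moved. The work goes in short steps, each a Python script; the robot and the scene stay as the last script left them, time stands still between calls to the robot, and variables do not carry over. Pictures are saved under pics/ and viewed, at most 14 in all, crops included, and the job is handed in when it is done.

```bash
mkdir -p pics; ls; python3 - <<'E'
from workcell import bot, hand, status, imaging
import cv2
for n in ("top","side"):
    im=imaging.camera(n); cv2.imwrite(f"pics/{n}0.png",cv2.resize(im[:,:,::-1],(800,600),interpolation=cv2.INTER_CUBIC)); cv2.imwrite(f"raw_{n}0.png",im[:,:,::-1])
    print(n,imaging.camera_model(n))
print(status.sense(), bot.tcp_to_tips)
E
```

```text
pics
top {'fovy': 52.725770443923594, 'cx': 255.94282950572756, 'cy': 196.18739519027213, 'dist_coeffs': array([-0.05044666,  0.        ,  0.        ,  0.        ,  0.        ]), 'origin': array([ 1.58828960e-01, -1.03876380e-03,  1.68078619e+00]), 'rotation': array([-2.11441068,  2.04478641, -0.26767635])}
side {'fovy': 57.013538865150934, 'cx': 253.85044782216627, 'cy': 186.5414184446227, 'dist_coeffs': array([0.02536603, 0.        , 0.        , 0.        , 0.        ]), 'origin': array([ 0.07706599, -0.80693924,  0.92261537]), 'rotation': array([-2.21734462,  0.6531601 , -0.28889882])}
{'time': 0.1, 'joint_positions': array([ 1.4274975 ,  0.50830957, -0.23750852,  1.50103096,  0.12570757,
        1.14891611, -0.15481206]), 'qvel': array([ 8.92775004e-05, -4.05385232e-04, -2.56088456e-03, -2.96464621e-03,
       -1.60370207e-03, -9.29009569e-04, -1.15853927e-03]), 'effort': array([-5.81037326e-03, -6.21835470e+01, -2.19505861e+00, -2.50203592e+01,
        1.25153182e-02,  7.90372782e-03, -1.67018766e-05]), 'eef_pos': array([ 0.15370999, -0.60536665,  0.24948179]), 'tool_rot': array([-3.11567499e+00, -3.89572206e-01,  3.94023076e-04]), 'force': array([-0.53691046,  0.41165173,  0.49215988]), 'wrist_torque': array([ 0.0387234 ,  0.01052525, -0.07437516]), 'finger_force': 0.0, 'grip_width': 0.08562820241095091} 0.019
```

View pics/top0.png

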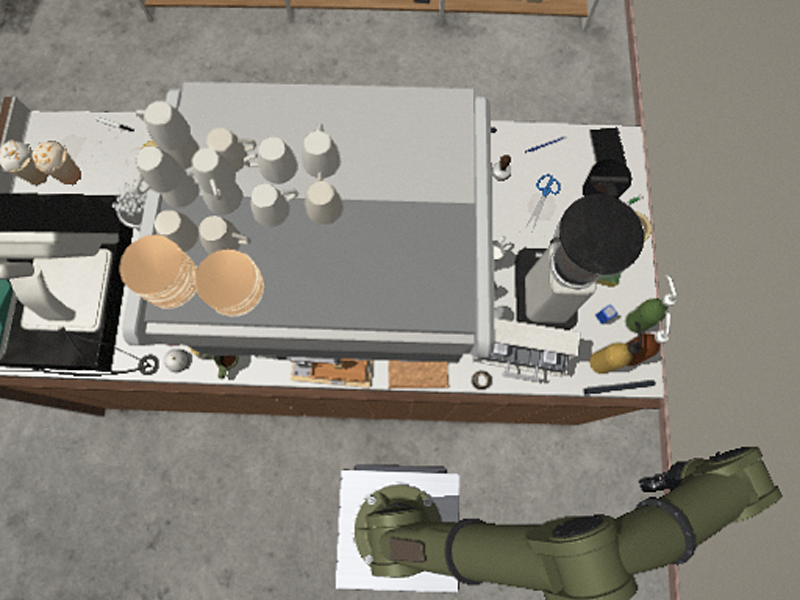

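View pics/side0.png

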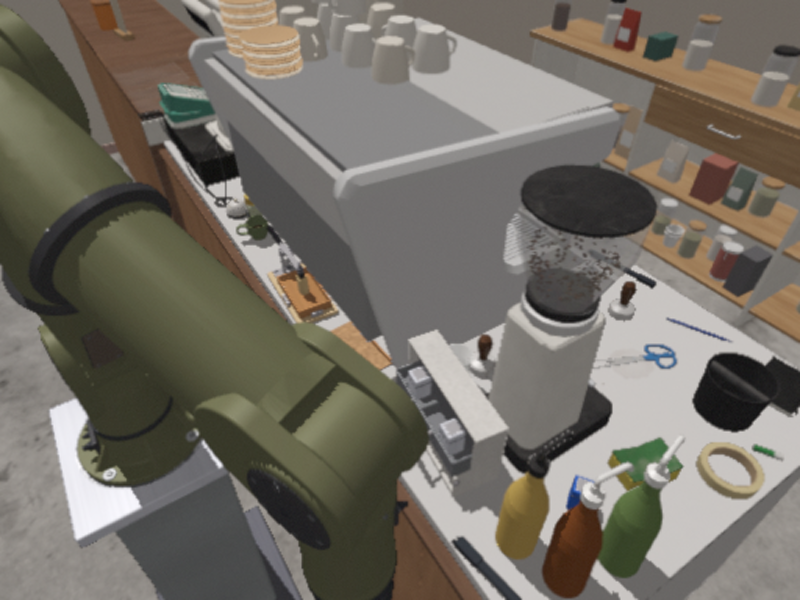

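```bash
cat > lib.py <<'E'
import numpy as np, cv2
from scipy.spatial.transform import Rotation as R
from workcell import bot, hand, status, imaging
def cam(n):
    m=imaging.camera_model(n); f=192/np.tan(np.radians(m["fovy"])/2)
    K=np.array([[f,0,m["cx"]],[0,f,m["cy"]],[0,0,1]]); return K,m["dist_coeffs"],m["origin"],R.from_rotvec(m["rotation"]).as_matrix()
def ray(n,uv):
    K,d,o,r=cam(n); p=cv2.undistortPoints(np.array([[uv]],float),K,d)[0,0]; return o,r@np.array([p[0],p[1],1])
def plane(n,uv,z): o,v=ray(n,uv); return o+v*(z-o[2])/v[2]
def proj(n,P):
    K,d,o,r=cam(n); return cv2.projectPoints((np.atleast_2d(P)-o)@r,np.zeros(3),np.zeros(3),K,d)[0][:,0]
def crop(n,u0,v0,u1,v1,s,name):
    im=imaging.camera(n)[:,:,::-1]; c=cv2.resize(im[v0:v1,u0:u1],None,fx=s,fy=s,interpolation=cv2.INTER_CUBIC)
    cv2.imwrite(f"pics/{name}.png",c); return im
def rv(M): return R.from_matrix(M).as_rotvec()
def tool(zdir,ydir):
    z=np.array(zdir,float); z/=np.linalg.norm(z); y=np.array(ydir,float); y-=z*(y@z); y/=np.linalg.norm(y)
    return np.c_[np.cross(y,z),y,z]
E
python3 - <<'E'
from lib import *
a=cv2.imread("raw_top0.png"); b=cv2.imread("raw_side0.png")
A=cv2.resize(a[195:262,180:380],None,fx=4,fy=4,interpolation=cv2.INTER_CUBIC)
B=cv2.resize(b[145:245,160:300],None,fx=4,fy=4,interpolation=cv2.INTER_CUBIC)
B2=cv2.resize(b[205:325,245:345],None,fx=2.4,fy=2.4,interpolation=cv2.INTER_CUBIC)
o=np.zeros((600,800,3),np.uint8); o[:268]=A; o[268:600,:560]=B[:332]; o[268:556,560:800]=B2[:288,:240]
cv2.imwrite("pics/close0.png",o)
for uv in [(213,238),(267,240),(345,225)]: print(plane("top",uv,0.0))
E
```

```text
[0.41242839 0.19659939 0.        ]
[ 0.41164449 -0.0394671   0.        ]
[ 0.48924723 -0.38203601  0.        ]
```

View pics/close0.png

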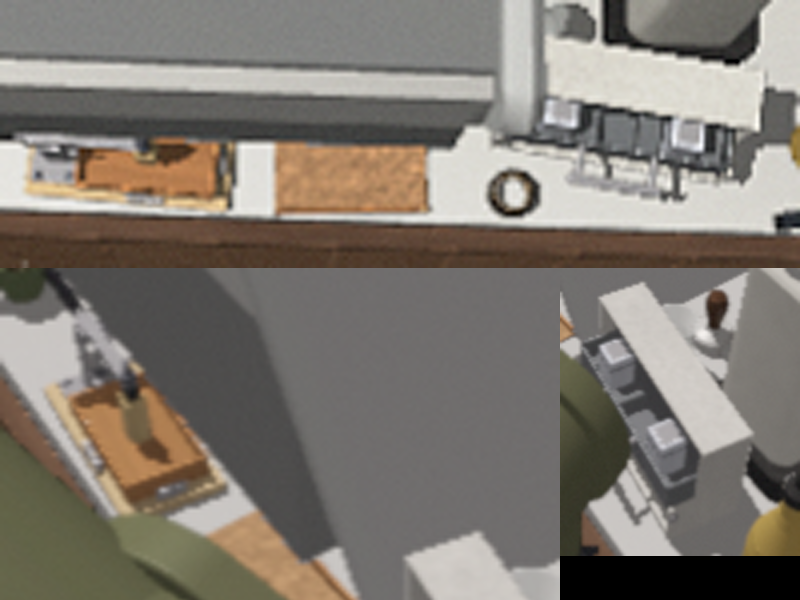

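```bash
cat >> lib.py <<'E'
def tri(uvt,uvs):
    o1,a=ray("top",uvt); o2,b=ray("side",uvs); a/=np.linalg.norm(a); b/=np.linalg.norm(b)
    t=np.linalg.lstsq(np.c_[a,-b],o2-o1,rcond=None)[0]; p,q=o1+a*t[0],o2+b*t[1]; return (p+q)/2,np.linalg.norm(p-q)
T=lambda x,y:(180-.375+x/4,195-.375+y/4)   # close0 top crop -> native
S=lambda x,y:(160-.375+x/4,145-.375+(y-268)/4)
S2=lambda x,y:(245-.3+(x-560)/2.4,205-.3+(y-268)/2.4)
E
python3 - <<'E'
from lib import *
np.set_printoptions(precision=3,suppress=True)
p=lambda k,v:print(k,v)
for k,q in dict(FL=(27,192),FR=(225,209),BR=(235,145)).items(): p("board "+k,plane("top",T(*q),.012))
for k,q in dict(L=(48,388),F=(122,514),Rr=(228,486)).items(): p("board side "+k,plane("side",S(*q),.012))
for k,q in dict(FL=(275,211),FR=(427,212),BR=(427,147),BL=(276,145)).items(): p("mat "+k,plane("top",T(*q),.010))
p("mat side L",plane("side",S(205,545),.010)); p("mat side backright",plane("side",S(352,598),.010));p("mat side backleft",plane("side",S(262,510),.010))
for k,q in dict(near=(300,560),far=(115,330)).items(): p("machine bottom",plane("side",S(*q),.0)); 
p("machine top corner",tri((483/1.5625,352/1.5625),(340/1.5625,190/1.5625)))
p("post/spindle", tri(T(145,155),S(132,395)))
for k,q in dict(FL=(548,66),FR=(762,97),BL=(548,42),BR=(763,68)).items(): p("roof "+k,plane("top",T(*q),.153))
for k,q in dict(L=(600,297),BL=(645,284),FR=(698,455),BR=(750,437)).items(): p("roof side "+k,plane("side",S2(*q),.153))
p("tinL top",tri(T(560,110),S2(618,352))); p("tinR",tri(T(690,131),S2(667,434)))
p("bar z",[plane("top",T(*q),.084) for q in((572,178),(680,193))])
E
```

```text
board FL [0.386 0.309 0.012]
board FR [0.376 0.094 0.012]
board BR [0.446 0.087 0.012]
board side L [0.391 0.305 0.012]
board side F [0.377 0.098 0.012]
board side Rr [0.476 0.078 0.012]
mat FL [0.375 0.04  0.01 ]
mat FR [ 0.38  -0.124  0.01 ]
mat BR [ 0.451 -0.123  0.01 ]
mat BL [0.447 0.042 0.01 ]
mat side L [0.423 0.024 0.01 ]
mat side backright [ 0.5   -0.102  0.01 ]
mat side backleft [0.488 0.035 0.01 ]
machine bottom [ 0.49 -0.03  0.  ]
machine bottom [0.495 0.372 0.   ]
machine top corner (array([ 0.39 , -0.159,  0.492]), np.float64(0.00326400486628427))
post/spindle (array([0.426, 0.176, 0.075]), np.float64(0.010402096965118419))
roof FL [ 0.513 -0.234  0.153]
roof FR [ 0.488 -0.45   0.153]
roof BL [ 0.538 -0.234  0.153]
roof BR [ 0.518 -0.452  0.153]
roof side L [ 0.49  -0.2    0.153]
roof side BL [ 0.551 -0.212  0.153]
roof side FR [ 0.45  -0.444  0.153]
roof side BR [ 0.511 -0.457  0.153]
tinL top (array([ 0.479, -0.253,  0.107]), np.float64(0.004527833466140318))
tinR (array([ 0.458, -0.386,  0.113]), np.float64(0.0006236525303975919))
bar z [array([ 0.41 , -0.268,  0.084]), array([ 0.398, -0.38 ,  0.084])]
```

```bash
python3 - <<'E'
from lib import *
np.set_printoptions(precision=3,suppress=True)
print(tri(T(450,145),S(300,560)),tri(T(462,128),S(335,545)),tri(T(490,100),(338/1.5625,200/1.5625)))
q0=status.sense()["joint_positions"]
# reachability of leaned poses; grip closing along world y or x
for nm,P in dict(caddy=(.425,.18,.06),mat=(.432,-.04,.06),clamp=(.43,.38,.09),bar=(.405,-.32,.09),tin=(.45,-.26,.11)).items():
  for z in (0,.15):
    s=[]
    for lean in (0,.2,.4,.6,.8,1.0,1.2):
      for yd in ((1,0,0),(0,1,0)):
        zz=(np.sin(lean),0,-np.cos(lean)); q=None
        for sg in (1,-1):
          q=q if q is not None else bot.inverse_kinematics(np.array(P)+[0,0,z],rv(tool(zz,np.array(yd)*sg)))
        s.append('.' if q is None else 'xy'[yd[1]])
    print(nm,z,''.join(s))
E
```

```text
(array([ 0.433, -0.137,  0.127]), np.float64(0.00045484084213522796)) (array([ 0.452, -0.15 ,  0.141]), np.float64(0.008577461235589999)) (array([ 0.404, -0.138,  0.462]), np.float64(0.014363562577962301))
caddy 0 xyxyxy........
caddy 0.15 xyxyxyxy......
mat 0 xyxy..........
mat 0.15 xyxyxy........
clamp 0 xyxyxyxyxyxyxy
clamp 0.15 xyxyxyxyxyxyxy
bar 0 xyxyxyxyxy....
bar 0.15 xyxyxyxyxyxy..
tin 0 xyxyxyxy......
tin 0.15 xyxyxyxyxyxy..
```

```bash
python3 - <<'E'
from lib import *
q=status.sense()["joint_positions"]; q[0]=2.6; bot.move_joints(q); print(status.sense()["time"])
im=crop("side",125,60,325,210,4,"side1"); cv2.imwrite("raw_side1.png",im)
c=cv2.resize(im[190:330,230:370],None,fx=4,fy=4,interpolation=cv2.INTER_CUBIC); cv2.imwrite("pics/rack1.png",c)
E
```

```text
2.5583
```

View pics/side1.png

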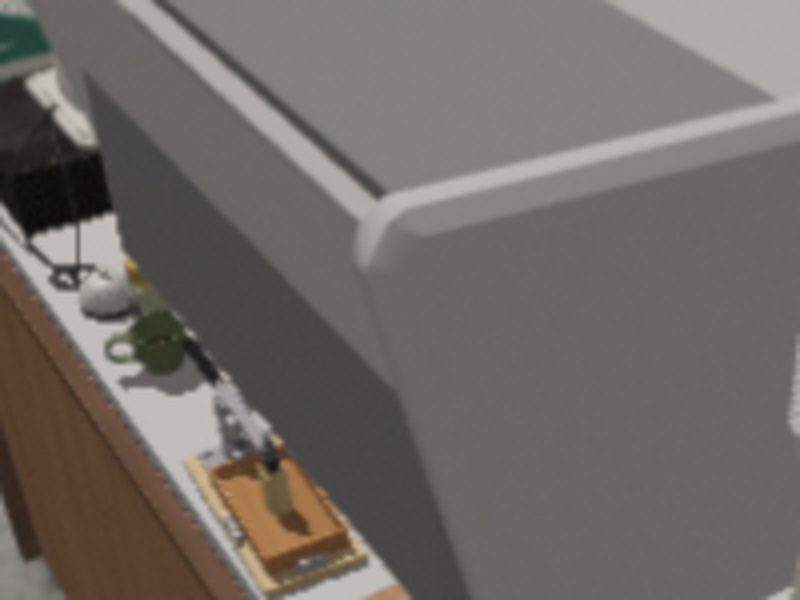

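View pics/rack1.png

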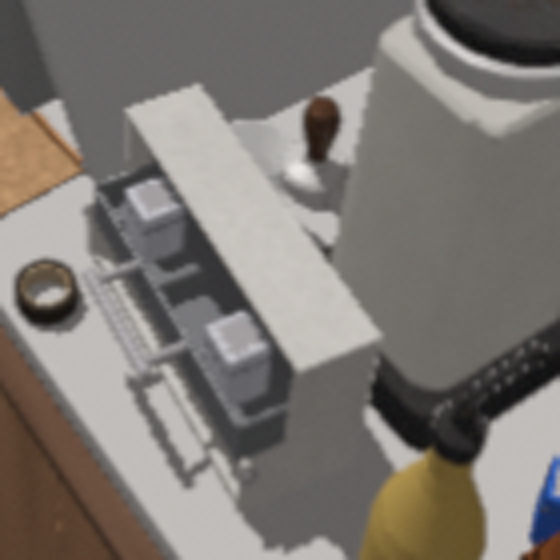

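```bash
python3 - <<'E'
from lib import *
np.set_printoptions(precision=3,suppress=True)
def yplane(uv,y): o,v=ray("side",uv); return o+v*(y-o[1])/v[1]
A=lambda x,y:(125-.375+x/4,60-.375+y/4); B=lambda x,y:(230-.375+x/4,190-.375+y/4)
for y in(-.14,-.16):
  for k in ((360,240),(370,285),(395,385),(430,490),(468,598)): print(y,k,yplane(A(*k),y))
  for k in ((20,0),(97,180)): print(y,k,yplane(B(*k),y))
print("mat BR side",plane("side",B(80,160),.014),plane("side",B(0,95),.014),"mat FR",plane("side",B(0,213),.014))
for k in ((50,112),(0,205)): print("dark bottom",k,plane("side",B(*k),0))
print("board", [plane("side",A(*k),.012) for k in((187,462),(268,590),(368,553))])
print("caddy top rim .036", [plane("side",A(*k),.036) for k in((210,475),(270,556),(347,530),(285,445))])
print("post top",plane("side",A(273,470),.072)," handle end",plane("side",A(190,340),.082))
print("roof", [plane("side",B(*k),.153) for k in((127,110),(200,87),(300,368),(380,338))])
print("bar ends .084",[plane("side",B(*k),.084) for k in((95,275),(140,380),(245,490))])
print("tin tops .116",[plane("side",B(*k),.116) for k in((153,200),(235,335))])
E
```

```text
-0.14 (360, 240) [ 0.393 -0.14   0.488]
-0.14 (370, 285) [ 0.397 -0.14   0.455]
-0.14 (395, 385) [ 0.409 -0.14   0.375]
-0.14 (430, 490) [ 0.43  -0.14   0.275]
-0.14 (468, 598) [ 0.457 -0.14   0.153]
-0.14 (20, 0) [ 0.436 -0.14   0.244]
-0.14 (97, 180) [ 0.501 -0.14   0.007]
-0.16 (360, 240) [ 0.384 -0.16   0.501]
-0.16 (370, 285) [ 0.387 -0.16   0.469]
-0.16 (395, 385) [ 0.399 -0.16   0.391]
-0.16 (430, 490) [ 0.419 -0.16   0.295]
-0.16 (468, 598) [ 0.446 -0.16   0.176]
-0.16 (20, 0) [ 0.426 -0.16   0.264]
-0.16 (97, 180) [ 0.488 -0.16   0.035]
mat BR side [ 0.498 -0.118  0.014] [ 0.479 -0.014  0.014] mat FR [ 0.412 -0.131  0.014]
dark bottom (50, 112) [ 0.512 -0.045  0.   ]
dark bottom (0, 205) [ 0.421 -0.114  0.   ]
board [array([0.389, 0.302, 0.012]), array([0.379, 0.091, 0.012]), array([0.479, 0.084, 0.012])]
caddy top rim .036 [array([0.392, 0.242, 0.036]), array([0.392, 0.106, 0.036]), array([0.467, 0.099, 0.036]), array([0.473, 0.245, 0.036])]
post top [0.432 0.174 0.072]  handle end [0.446 0.401 0.082]
roof [array([ 0.489, -0.201,  0.153]), array([ 0.549, -0.211,  0.153]), array([ 0.457, -0.446,  0.153]), array([ 0.514, -0.456,  0.153])]
bar ends .084 [array([ 0.415, -0.271,  0.084]), array([ 0.394, -0.362,  0.084]), array([ 0.405, -0.464,  0.084])]
tin tops .116 [array([ 0.475, -0.258,  0.116]), array([ 0.455, -0.384,  0.116])]
```

```bash
python3 - <<'E'
from lib import *
np.set_printoptions(precision=2,suppress=True)
A=lambda x,y:(125-.375+x/4,60-.375+y/4)
print("cup",plane("side",A(160,345),.03), plane("side",A(165,372),0), "handle cup", plane("side",A(110,350),.03))
ik=lambda P,a,yd,b=0:bot.inverse_kinematics(P,rv(tool((np.sin(a)*np.cos(b),np.sin(a)*np.sin(b),-np.cos(a)),yd)))
for r in (.32,.34,.36,.40):
  for z in (.3,.35,.42):
    for a in (.3,.5,.7,1.0):
      for s in(1,-1):
        q=ik((r,0,z),a,(0,s,0))
        if q is not None: print("N",r,z,a,s,q)
for nm,(x,y) in dict(mat=(.432,-.041),mat2=(.424,-.041),seat=(.432,.175)).items():
  for z in (.05,.06,.1,.13):
    for a in (.2,.25,.3,.35,.4,.45):
      for s in(1,-1):
        q=ik((x,y,z),a,(0,s,0))
        if q is not None: print(nm,z,a,s,q)
E
```

```text
cup [0.44 0.48 0.03] [0.43 0.48 0.  ] handle cup [0.39 0.51 0.03]
N 0.32 0.3 0.3 1 [ 0.48 -0.22 -0.44  2.27 -0.15  0.77  1.7 ]
N 0.32 0.3 0.3 -1 [ 0.48 -0.22 -0.44  2.27 -0.15  0.77 -1.45]
N 0.34 0.3 0.3 1 [ 0.72 -0.19 -0.64  2.25 -0.2   0.76  1.76]
N 0.34 0.3 0.3 -1 [ 0.72 -0.19 -0.64  2.25 -0.2   0.76 -1.38]
N 0.34 0.35 0.3 1 [ 0.5  -0.22 -0.44  2.13 -0.14  0.91  1.7 ]
N 0.34 0.35 0.3 -1 [ 0.5  -0.22 -0.44  2.13 -0.14  0.91 -1.45]
N 0.36 0.3 0.3 1 [ 0.67 -0.14 -0.64  2.22 -0.14  0.74  1.68]
N 0.36 0.3 0.3 -1 [ 0.95 -0.18 -0.85  2.22 -0.23  0.76 -1.34]
N 0.36 0.3 0.5 1 [ 0.48 -0.23 -0.44  2.36 -0.23  0.49  1.78]
N 0.36 0.3 0.5 -1 [ 0.48 -0.23 -0.44  2.36 -0.23  0.49 -1.36]
N 0.36 0.35 0.3 1 [ 0.75 -0.21 -0.64  2.11 -0.19  0.91  1.76]
N 0.36 0.35 0.3 -1 [ 0.75 -0.21 -0.64  2.11 -0.19  0.91 -1.38]
N 0.36 0.42 0.3 1 [ 0.52 -0.22 -0.44  1.94 -0.13  1.1   1.69]
N 0.36 0.42 0.3 -1 [ 0.52 -0.22 -0.44  1.94 -0.13  1.1  -1.45]
N 0.4 0.3 0.3 1 [ 0.82 -0.06 -0.84  2.15 -0.06  0.73  1.58]
N 0.4 0.3 0.3 -1 [ 1.38 -0.15 -1.27  2.15 -0.25  0.75 -1.32]
N 0.4 0.3 0.5 1 [ 0.68 -0.16 -0.64  2.31 -0.23
[... 5841 characters left out ...]
.23  2.22  1.04  0.85 -0.03]
seat 0.13 0.2 -1 [-0.04  0.4  -0.63  2.22  0.73  0.54 -2.81]
seat 0.13 0.25 1 [ 0.29  0.58 -1.23  2.26  1.12  0.83 -0.12]
seat 0.13 0.25 -1 [-0.2   0.36 -0.44  2.26  0.73  0.44 -2.82]
seat 0.13 0.3 1 [ 0.27  0.57 -1.23  2.3   1.2   0.83 -0.22]
seat 0.13 0.3 -1 [-0.37  0.34 -0.24  2.3   0.78  0.35 -2.87]
seat 0.13 0.35 1 [ 0.25  0.57 -1.23  2.33  1.29  0.83 -0.33]
seat 0.13 0.35 -1 [ 0.25  0.57 -1.23  2.33  1.29  0.83  2.82]
seat 0.13 0.4 1 [ 0.23  0.56 -1.23  2.37  1.38  0.84 -0.44]
seat 0.13 0.4 -1 [ 0.23  0.56 -1.23  2.37  1.38  0.84  2.71]
seat 0.13 0.45 1 [ 0.2   0.56 -1.23  2.41  1.46  0.87 -0.55]
seat 0.13 0.45 -1 [ 0.2   0.56 -1.23  2.41  1.46  0.87  2.59]
```

```bash
cat >> lib.py <<'E'
np.set_printoptions(precision=3,suppress=True)
N=np.array([.48,-.23,-.44,2.36,-.23,.49,1.78])
def neutral(az): q=N.copy(); q[0]-=az; bot.move_joints(q)
def ori(a,yaw=0,flip=1): # lean a back to robot, closing along y, yaw about z
    return rv(R.from_euler('z',yaw).as_matrix()@tool((np.sin(a),0,-np.cos(a)),(0,flip,0)))
def st(m=""):
    s=status.sense(); print(m,"t%.1f"%s["time"],"p",s["eef_pos"],"F",s["force"],"w%.3f ff%.1f"%(s["grip_width"],s["finger_force"]),"q",s["joint_positions"]); return s
E
python3 - <<'E'
from lib import *
q=N.copy(); q[0]=2.6; bot.move_joints(q); neutral(.75); st("N")
hand.move_gripper(0.0,30); q7=bot.inverse_kinematics([.34,.35,.12],ori(1.1)); q8=bot.inverse_kinematics([.34,.35,.12],ori(1.1,0,-1)); print(q7,q8)
f=1 if q8 is None or (q7 is not None and abs(q7-N).sum()<abs(q8-N).sum()) else -1
bot.move_pose([.34,.35,.12],ori(1.1,0,f)); st("pre")
bot.line_to([.34,.35,.05]); bot.line_to([.436,.35,.05]); st("under")
for z in (.06,.07,.08,.09,.10): bot.line_to([.436,.35,z],velocity=.05); st("up")
bot.hold(.5)
bot.line_to([.34,.35,.12]); st("ret")
im=crop("side",125,60,325,210,4,"clamp1")
E
```

```text
N t7.5 p [0.266 0.248 0.303] F [-0.137 -0.368  0.223] w0.086 ff0.0 q [-0.269 -0.23  -0.44   2.36  -0.23   0.49   1.78 ]
None NoneTraceback (most recent call last):
  File "<stdin>", line 5, in <module>
workcell.PlanningError: the arm cannot take that pose within its joint ranges
```

```bash
python3 - <<'E'
from lib import *
for a in (.6,.8,1.0,1.2):
  for b in (0,.3,.6):
    d=R.from_euler('z',b).as_matrix()@np.array([np.sin(a),0,-np.cos(a)])
    P=np.array([.436,.355,.05]); o=''
    for back in (0,.04,.08):
      for f in (1,-1): o+=' '+str(int(bot.inverse_kinematics(P-np.array([d[0],d[1],0])/np.hypot(d[0],d[1])*back,ori(a,b,f)) is not None))
    o+=' |'+str(int(bot.inverse_kinematics(P+[0,0,.055],ori(a,b,1)) is not None))
    print(a,b,o, bot.inverse_kinematics(P,ori(a,b,1)))
E
```

```text
0.6 0  1 1 1 1 1 1 |1 [-0.311  0.985 -1.227  2.271  1.675  1.435 -0.964]
0.6 0.3  1 1 1 1 0 0 |1 [-0.213  0.958 -1.226  2.374  1.851  1.29  -0.768]
0.6 0.6  1 1 0 0 0 0 |1 [-0.075  0.946 -1.226  2.424  2.02   1.102 -0.514]
0.8 0  1 1 1 1 1 1 |1 [-0.432  1.1   -1.227  2.359  1.78   1.74  -1.171]
0.8 0.3  0 0 0 0 0 0 |1 None
0.8 0.6  0 0 0 0 0 0 |0 None
1.0 0  1 1 1 1 1 1 |1 [-0.617  1.137 -1.029  2.414  1.838  1.882 -1.406]
1.0 0.3  0 0 0 0 0 0 |0 None
1.0 0.6  0 0 0 0 0 0 |0 None
1.2 0  1 1 1 1 1 1 |1 [-0.9    1.136 -0.633  2.428  1.851  1.836 -1.697]
1.2 0.3  0 0 0 0 0 0 |0 None
1.2 0.6  0 0 0 0 0 0 |0 None
```

```bash
cat > c.py <<'E'
from lib import *
o=ori(1.0)
for P in ([.36,.352,.16],[.36,.352,.12],[.36,.352,.09],[.356,.352,.05]):
    q=bot.inverse_kinematics(P,o)
    if q is not None: print(P,q); bot.move_pose(P,o); break
st("pre"); bot.line_to([.356,.352,.047]); bot.line_to([.434,.352,.047]); st("under")
for z in (.06,.07,.08,.09,.10,.106): bot.line_to([.434,.352,z],velocity=.05); st("up")
bot.hold(.5)
bot.line_to([.356,.352,.11]); st("ret")
im=crop("side",125,60,325,210,4,"clamp1")
E
python3 c.py
```

```text
[0.36, 0.352, 0.16] [-0.792  0.789 -1.029  2.446  1.518  1.665 -1.406]
pre t10.9 p [0.36  0.352 0.16 ] F [ 0.063 -0.671 -0.558] w0.000 ff0.0 q [-0.792  0.788 -1.029  2.446  1.518  1.665 -1.405]
under t12.5 p [0.434 0.352 0.048] F [-0.687 -0.007  0.05 ] w-0.000 ff0.0 q [-0.712  1.051 -0.845  2.425  1.847  1.714 -1.485]
up t12.9 p [0.434 0.352 0.061] F [-0.014 -0.271 -0.363] w0.000 ff0.0 q [-0.705  1.02  -0.859  2.425  1.83   1.7   -1.462]
up t13.2 p [0.433 0.352 0.069] F [ -5.696   1.27  -11.744] w0.000 ff6.0 q [-0.699  0.997 -0.871  2.425  1.816  1.686 -1.443]
up t13.6 p [0.433 0.352 0.081] F [-10.388  -0.446  -5.636] w0.000 ff4.8 q [-0.692  0.97  -0.883  2.424  1.802  1.677 -1.424]
up t13.9 p [0.435 0.352 0.092] F [-0.207  0.903 -0.472] w-0.000 ff0.0 q [-0.684  0.945 -0.892  2.421  1.789  1.669 -1.404]
up t14.3 p [0.434 0.352 0.101] F [ 0.322 -0.435  0.357] w-0.000 ff0.0 q [-0.677  0.921 -0.903  2.419  1.776  1.654 -1.384]
up t14.5 p [0.434 0.352 0.106] F [ 0.267  0.684 -0.149] w0.000 ff0.0 q [-0.673  0.907 -0.91   2.417  1.767  1.647 -1.371]
ret t15.7 p [0.356 0.352 0.11 ] F [ 0.808 -0.62   0.202] w-0.000 ff0.0 q [-0.86   0.914 -0.956  2.476  1.572  1.704 -1.548]
```

View pics/clamp1.png

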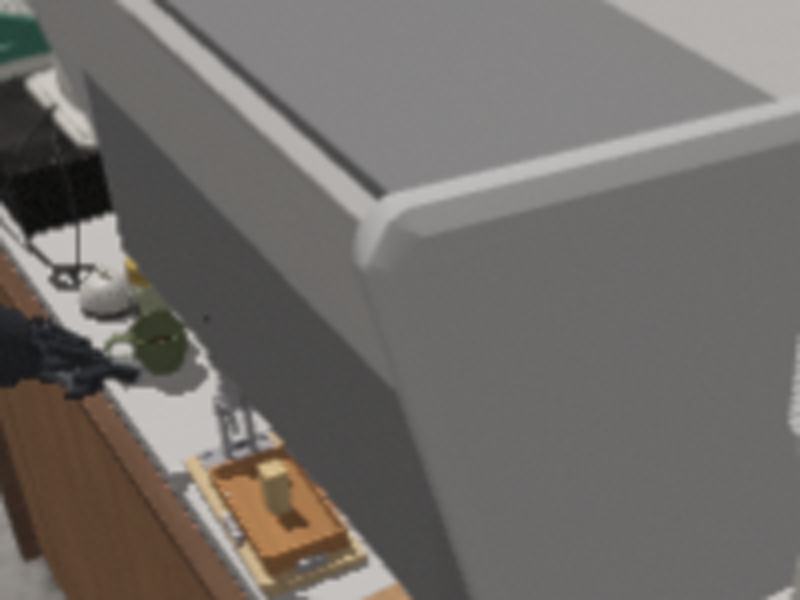

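```bash
cat > g.py <<'E'
from lib import *
A=lambda x,y:(125-.375+x/4,60-.375+y/4)
print(plane("side",A(273,466),.072))
a=.3; o=ori(a,-.045); d=R.from_rotvec(o).as_matrix()[:,2]; P=np.array([.432,.176,.058])
bot.line_to([.356,.30,.2]); 
for s in (.14,.12,.10):
    q=bot.inverse_kinematics(P-s*d,o)
    if q is not None: break
print(s,q); bot.move_joints(q); hand.move_gripper(.06,60); st("pre")
bot.line_to(P,velocity=.08); st("at")
hand.move_gripper(0,60); st("grip"); bot.hold(.2); st("grip2")
im=crop("side",125,60,325,210,4,"grip1")
E
python3 g.py
```

```text
[0.434 0.18  0.072]Traceback (most recent call last):
  File "g.py", line 5, in <module>
    bot.line_to([.356,.30,.2]);
    ~~~~~~~~~~~^^^^^^^^^^^^^^^
workcell.PlanningError: the arm cannot follow that straight line within its joint ranges
```

```bash
sed -i 's/^bot.line_to(\[.356,.30,.2\]);.*/bot.move_joints([-0.792,0.789,-1.029,2.446,1.518,1.665,-1.406])/; s/.432,.176,.058/.433,.177,.058/' g.py; python3 g.py
```

```text
[0.434 0.18  0.072]
0.14 [ 0.368  0.407 -1.355  2.271  0.939  0.839 -0.083]
pre t18.0 p [0.392 0.179 0.192] F [-0.494 -0.197 -0.303] w0.060 ff0.0 q [ 0.368  0.407 -1.355  2.271  0.939  0.839 -0.083]
at t19.9 p [0.433 0.177 0.058] F [ 0.198 -0.106  0.336] w0.060 ff0.0 q [ 0.112  0.694 -1.051  2.366  1.471  0.805 -0.539]
grip t20.4 p [0.433 0.177 0.058] F [-1.282 -0.512  5.594] w0.021 ff59.2 q [ 0.112  0.694 -1.051  2.366  1.471  0.805 -0.539]
grip2 t20.6 p [0.433 0.177 0.058] F [-1.932 -0.296  5.505] w0.021 ff59.2 q [ 0.112  0.694 -1.051  2.366  1.471  0.805 -0.539]
```

View pics/grip1.png

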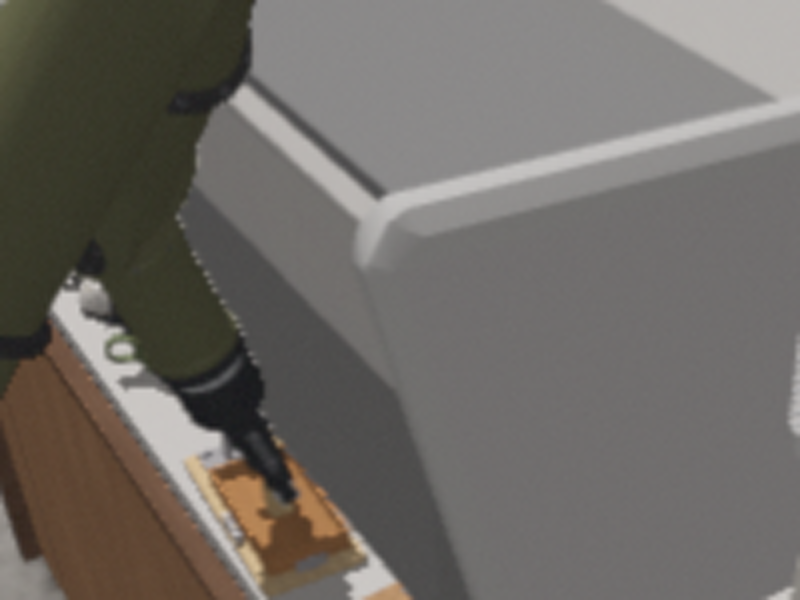

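```bash
cat > m.py <<'E'
from lib import *
hand.move_gripper(0,90)
o1=ori(.3,-.045); o2=ori(.3,.03)
bot.line_to([.433,.177,.082],velocity=.05); st("lift")
bot.line_to([.430,.07,.084],o1,velocity=.08); st("mid")
bot.line_to([.433,-.041,.084],o2,velocity=.08); st("above")
bot.line_to([.433,-.041,.058],velocity=.05); st("low")
im=crop("side",175,110,325,230,5,"mat1")
E
python3 m.py
```

```text
lift t21.5 p [0.433 0.177 0.082] F [ 0.685  0.394 -1.663] w0.021 ff87.9 q [ 0.144  0.64  -1.08   2.343  1.373  0.792 -0.441]
mid t23.0 p [0.43  0.071 0.084] F [-0.161 -0.095 -3.482] w0.021 ff87.9 q [ 0.424  0.587 -1.08   2.438  1.458  0.669 -0.303]
above t24.5 p [ 0.433 -0.041  0.084] F [-0.31  -0.033 -2.015] w0.021 ff88.0 q [ 0.761  0.57  -1.046  2.445  1.491  0.516  0.08 ]
low t25.2 p [ 0.433 -0.041  0.058] F [-0.163  0.067 -2.425] w0.021 ff88.0 q [ 0.726  0.645 -1.028  2.473  1.657  0.565 -0.083]
```

View pics/mat1.png

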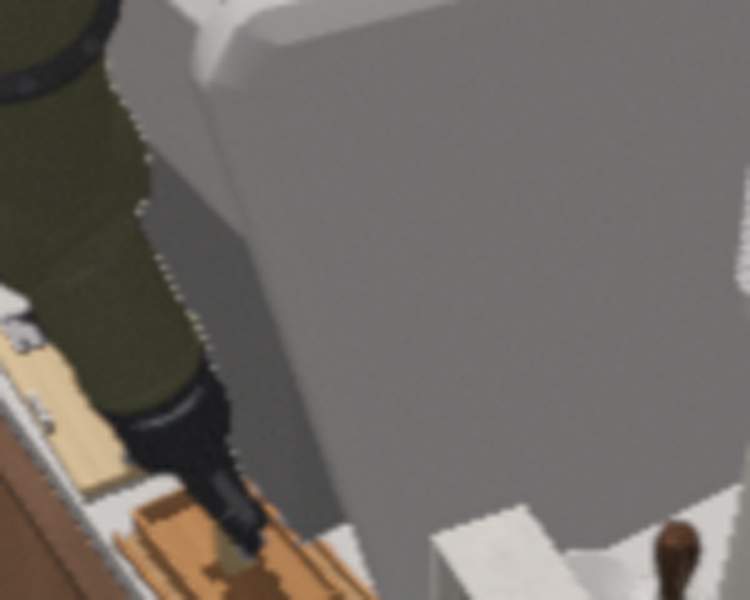

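```bash
cat > r.py <<'E'
from lib import *
s=st()
for z in (.055,.0525,.0505):
    bot.line_to([.433,-.041,z],velocity=.03); s=st("down")
    if s["force"][2]>1.5: break
hand.move_gripper(.06,30); bot.hold(.2); st("rel")
o=s["tool_rot"]; d=R.from_rotvec(o).as_matrix()[:,2]
bot.line_to(s["eef_pos"]-.06*d,velocity=.08); 
bot.line_to(s["eef_pos"]-.115*d,velocity=.15); st("up")
neutral(0); neutral(1.2); st("N")
im=imaging.camera("side")[:,:,::-1]; t=imaging.camera("top")[:,:,::-1]; cv2.imwrite("raw_s2.png",im); cv2.imwrite("raw_t2.png",t)
o=np.zeros((600,800,3),np.uint8); o[:400]=cv2.resize(im[165:245,180:340],None,fx=5,fy=5,interpolation=cv2.INTER_CUBIC)
o[400:600]=cv2.resize(t[205:255,190:390],None,fx=4,fy=4,interpolation=cv2.INTER_CUBIC); cv2.imwrite("pics/placed.png",o)
E
python3 r.py
```

```text
t25.2 p [ 0.433 -0.041  0.058] F [ 0.061 -0.519 -2.728] w0.021 ff88.0 q [ 0.726  0.645 -1.028  2.473  1.657  0.566 -0.083]
down t25.5 p [ 0.433 -0.041  0.055] F [ 0.581 -0.109 -3.264] w0.021 ff88.0 q [ 0.723  0.655 -1.028  2.476  1.674  0.574 -0.1  ]
down t25.7 p [ 0.433 -0.041  0.052] F [-0.642 -1.038 -1.91 ] w0.021 ff88.0 q [ 0.721  0.664 -1.028  2.479  1.687  0.582 -0.114]
down t26.0 p [ 0.433 -0.041  0.05 ] F [ 0.203  0.565 -0.891] w0.021 ff87.9 q [ 0.72   0.671 -1.029  2.481  1.698  0.588 -0.124]
rel t26.6 p [ 0.433 -0.041  0.051] F [ 1.065  0.076 -0.086] w0.060 ff0.0 q [ 0.72   0.67  -1.029  2.481  1.698  0.587 -0.124]
up t28.1 p [ 0.399 -0.043  0.16 ] F [-0.579  0.228 -0.04 ] w0.060 ff0.0 q [ 1.036  0.369 -1.279  2.41   0.951  0.491  0.603]
N t30.6 p [0.132 0.339 0.303] F [ 0.322 -0.635 -0.286] w0.060 ff0.0 q [-0.718 -0.229 -0.44   2.36  -0.23   0.49   1.78 ]
```

View pics/placed.png

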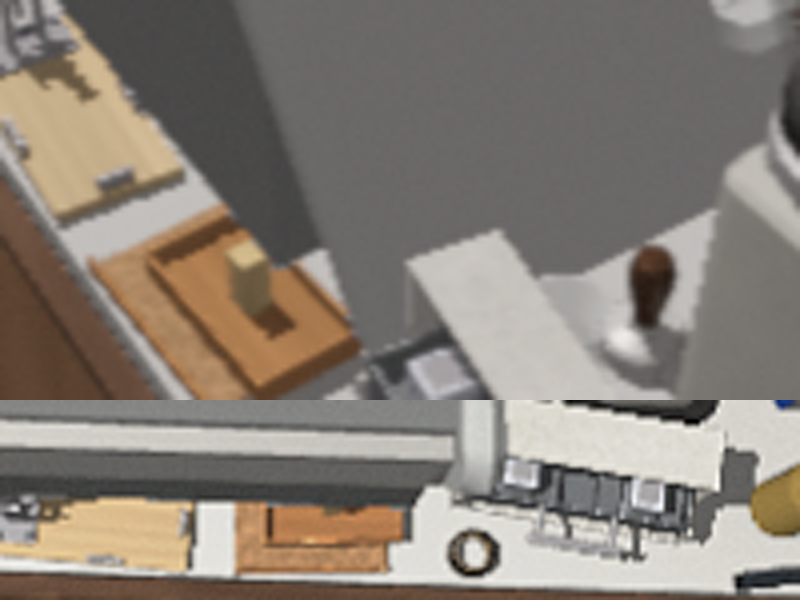

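```bash
python3 - <<'E'
from lib import *
T2=lambda x,y:(190-.375+x/4,205-.375+(y-400)/4); S2=lambda x,y:(180-.4+x/5,165-.4+y/5)
for z in(.028,.038):
  print(z,"top FL,FR",plane("top",T2(267,543),z),plane("top",T2(405,541),z))
  print("side FL FR BR BL",*[plane("side",S2(*k),z) for k in((148,262),(262,385),(360,340),(228,212))])
print("post",plane("side",S2(248,250),.064),plane("side",S2(248,250),.074))
print("mat FL",plane("side",S2(92,260),.014),plane("top",T2(237,572),.014),plane("top",T2(387,571),.014))
E
```

```text
0.028 top FL,FR [0.404 0.007 0.028] [ 0.411 -0.141  0.028]
side FL FR BR BL [ 0.404 -0.003  0.028] [ 0.416 -0.141  0.028] [ 0.49  -0.144  0.028] [0.475 0.01  0.028]
0.038 top FL,FR [0.403 0.007 0.038] [ 0.41  -0.14   0.038]
side FL FR BR BL [ 0.401 -0.012  0.038] [ 0.412 -0.149  0.038] [ 0.485 -0.151  0.038] [0.471 0.001 0.038]
post [ 0.453 -0.062  0.064] [ 0.448 -0.071  0.074]
mat FL [0.377 0.033 0.014] [0.374 0.038 0.014] [ 0.38  -0.123  0.014]
```

```bash
cat > fix.py <<'E'
from lib import *
o=ori(.3,.05); d=R.from_rotvec(o).as_matrix()[:,2]; P=np.array([.440,-.064,.055])
neutral(0)
for s in (.115,.1,.08):
    q=bot.inverse_kinematics(P-s*d,o)
    if q is not None: break
print(s,q); bot.move_joints(q); hand.move_gripper(.07,40); st("pre")
bot.line_to(P,velocity=.06); s=st("at")
hand.move_gripper(0,60); st("grip")
bot.line_to(P+[0,0,.004],velocity=.03); st("lift")
T=np.array([.426,-.040,.059]); bot.line_to(T,ori(.3,.03),velocity=.04); st("moved")
for z in (.057,.0555,.0545): bot.line_to([T[0],T[1],z],velocity=.03)
st("down"); hand.move_gripper(.07,30); bot.hold(.4); s=st("rel")
bot.line_to(s["eef_pos"]-.11*d,velocity=.1); st("up")
neutral(0); neutral(1.2)
im=imaging.camera("side")[:,:,::-1]; t=imaging.camera("top")[:,:,::-1]; cv2.imwrite("raw_s3.png",im); cv2.imwrite("raw_t3.png",t)
o=np.zeros((600,800,3),np.uint8); o[:400]=cv2.resize(im[165:245,180:340],None,fx=5,fy=5,interpolation=cv2.INTER_CUBIC)
o[400:600]=cv2.resize(t[205:255,190:390],None,fx=4,fy=4,interpolation=cv2.INTER_CUBIC); cv2.imwrite("pics/placed2.png",o)
E
python3 fix.py
```

```text
0.115 [ 0.409  0.192 -0.311  2.384  0.039  0.278  1.698]
pre t33.2 p [ 0.406 -0.066  0.166] F [ 0.308 -0.942 -0.084] w0.070 ff0.0 q [ 0.41   0.189 -0.311  2.384  0.038  0.278  1.698]Traceback (most recent call last):
  File "fix.py", line 8, in <module>
    bot.line_to(P,velocity=.06); s=st("at")
    ~~~~~~~~~~~^^^^^^^^^^^^^^^^
workcell.PlanningError: the arm cannot follow that straight line within its joint ranges
```

```bash
echo 'MU=[1.036,.369,-1.279,2.41,.951,.491,.603]' >> lib.py
sed -i 's/^neutral(0)$/bot.move_joints(MU)/' fix.py; python3 fix.py
```

```text
0.115 [ 1.131  0.401 -1.323  2.378  0.917  0.52   0.728]
pre t34.7 p [ 0.406 -0.065  0.165] F [ 0.004 -0.539 -0.549] w0.070 ff0.0 q [ 1.129  0.4   -1.323  2.378  0.917  0.52   0.727]
at t36.8 p [ 0.44  -0.064  0.055] F [-0.205 -0.372 -0.967] w0.070 ff0.0 q [ 0.751  0.63  -0.942  2.449  1.671  0.486  0.01 ]
grip t37.3 p [ 0.44  -0.064  0.055] F [-1.331 -0.919  7.216] w0.021 ff58.8 q [ 0.751  0.63  -0.943  2.45   1.671  0.487  0.01 ]
lift t37.5 p [ 0.44  -0.064  0.059] F [-0.179  0.31  -2.013] w0.021 ff58.7 q [ 0.752  0.617 -0.939  2.446  1.646  0.475  0.035]
moved t38.4 p [ 0.426 -0.04   0.059] F [ 0.795 -0.09  -2.105] w0.021 ff58.7 q [ 0.702  0.618 -0.982  2.49   1.689  0.528 -0.119]
down t39.1 p [ 0.426 -0.04   0.055] F [-5.802 -1.961 17.087] w0.021 ff61.3 q [ 0.702  0.635 -0.993  2.495  1.711  0.548 -0.143]
rel t40.1 p [ 0.426 -0.04   0.054] F [-0.59  -0.742  0.196] w0.070 ff0.0 q [ 0.702  0.637 -0.992  2.495  1.711  0.547 -0.143]
up t41.3 p [ 0.393 -0.042  0.159] F [-0.641 -0.278 -0.358] w0.070 ff0.0 q [ 1.019  0.34  -1.235  2.423  0.918  0.452  0.642]
```

View pics/placed2.png

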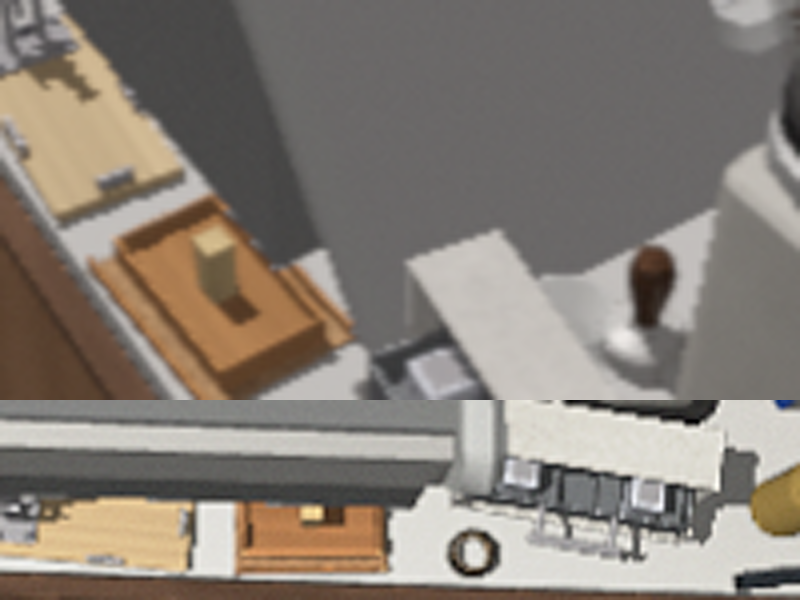

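```bash
python3 - <<'E'
from lib import *
S2=lambda x,y:(180-.4+x/5,165-.4+y/5)
print("side FL FR BR BL",*[plane("side",S2(*k),.028) for k in((116,240),(227,372),(325,325),(212,198))]); print("FR bottom?",plane("side",S2(228,393),.006))
print("post",plane("side",S2(215,240),.064))
# bar approach IK
yb=-.13
for a in (.3,.4,.5):
  for f in (1,-1):
    for z in (.084,.12,.16): print(a,f,z,bot.inverse_kinematics([.4067,-.3143,z],rv(R.from_euler('z',yb).as_matrix()@tool((np.sin(a),0,-np.cos(a)),(f*np.cos(a),0,f*np.sin(a))))))
E
```

```text
side FL FR BR BL [0.395 0.028 0.028] [ 0.402 -0.12   0.028] [ 0.477 -0.12   0.028] [0.472 0.029 0.028]
FR bottom? [ 0.402 -0.119  0.006]
post [ 0.439 -0.042  0.064]
0.3 1 0.084 [ 0.53   0.501  0.271  2.225 -1.05   0.35   1.608]
0.3 1 0.12 [ 0.257  0.5    0.671  2.192 -1.076  0.569  1.639]
0.3 1 0.16 [ 0.372  0.382  0.475  2.142 -0.749  0.536  1.297]
0.3 -1 0.084 [ 1.28   0.596 -0.834  2.217  0.969  0.359  2.717]
0.3 -1 0.12 [ 1.407  0.587 -1.03   2.179  0.891  0.495  2.775]
0.3 -1 0.16 [ 1.526  0.59  -1.225  2.13   0.835  0.639  2.808]
0.4 1 0.084 [ 0.835  0.486 -0.1    2.294 -1.387  0.186  1.977]
0.4 1 0.12 [ 0.692  0.414  0.098  2.259 -1.106  0.31   1.686]
0.4 1 0.16 [ 0.143  0.472  0.895  2.218 -1.209  0.697  1.803]
0.4 -1 0.084 [ 1.327  0.598 -0.836  2.29   1.338  0.237  2.388]
0.4 -1 0.12 [ 1.344  0.512 -0.833  2.253  0.835  0.24   2.87 ]
0.4 -1 0.16 [ 1.582  0.576 -1.226  2.203  0.932  0.49   2.744]
0.5 1 0.084 [ 1.561  0.791 -1.223  2.358  1.731  0.495 -1.101]
0.5 1 0.12 [ 1.502  0.59  -1.029  2.323  1.492  0.246 -0.888]
0.5 1 0.16 [ 0.025  0.687  1.3    2.291 -1.471  1.081  2.13 ]
0.5 -1 0.084 [ 1.473  0.687 -1.023  2.359  1.856  0.321  1.918]
0.5 -1 0.12 [ 1.502  0.59  -1.029  2.323  1.492  0.246  2.253]
0.5 -1 0.16 [ 1.536  0.487 -1.03   2.275  0.876  0.221  2.844]
```

```bash
cat >> lib.py <<'E'
RO=np.array([.486,-.325,0]); RY=-.135; RM=R.from_euler('z',RY).as_matrix()
def rk(x,y,z): return RO+RM@np.array([x,y,z])
def drive(P,o,pre,s0=(.115,.1,.08)): pass
E
cat > b.py <<'E'
from lib import *
a=.4; o=ori(a,RY); d=R.from_rotvec(o).as_matrix()[:,2]
def tip(p): return p-.019*d
def bar(f): c,s=np.cos(f),np.sin(f); return -.045-.035*c-.034*s, .05+.034*c-.035*s
hand.move_gripper(0,30); neutral(0); neutral(-.6)
x,z=bar(0); P=tip(rk(x,0,z+.045)); q=bot.inverse_kinematics(P,o); print(q)
bot.move_joints(q); st("pre"); x0=None
for f in np.arange(0,.7,.05):
    x,z=bar(f); bot.line_to(tip(rk(x,0,z+.003)),velocity=.06); s=st("%.2f"%f)
    if f>.4 and np.linalg.norm(s["force"])>22: break
bot.line_to(s["eef_pos"]+[0,0,.09]); bot.hold(.2)
neutral(-.3); neutral(1.2); st()
im=imaging.camera("side")[:,:,::-1]; t=imaging.camera("top")[:,:,::-1]; cv2.imwrite("raw_s4.png",im); cv2.imwrite("raw_t4.png",t)
o=np.zeros((600,800,3),np.uint8); o[:600,:400]=cv2.resize(im[200:320,245:325],None,fx=5,fy=5,interpolation=cv2.INTER_CUBIC)
o[:240,400:]=cv2.resize(t[205:253,305:385],None,fx=5,fy=5,interpolation=cv2.INTER_CUBIC)
o[300:500,400:]=cv2.resize(im[165:215,190:290],None,fx=4,fy=4,interpolation=cv2.INTER_CUBIC);cv2.imwrite("pics/bin1.png",o)
E
python3 b.py
```

```text
[ 1.133  0.379 -0.484  2.238 -0.177  0.228  2.309]
pre t47.9 p [ 0.4   -0.312  0.147] F [-1.275  0.804  1.103] w-0.000 ff0.0 q [ 1.131  0.377 -0.485  2.238 -0.177  0.229  2.308]Traceback (most recent call last):
  File "b.py", line 9, in <module>
    x,z=bar(f); bot.line_to(tip(rk(x,0,z+.003)),velocity=.06); s=st("%.2f"%f)
                ~~~~~~~~~~~^^^^^^^^^^^^^^^^^^^^^^^^^^^^^^^^^^
workcell.PlanningError: the arm cannot follow that straight line within its joint ranges
```

```bash
sed -i 's/neutral(0); neutral(-.6)/bot.move_joints([1.6,.3,-1.279,2.41,.951,.6,.3])/; s/^a=.4/a=.35/' b.py; python3 b.py
```

```text
[ 1.594  0.667 -1.334  2.195  1.039  0.639  1.046]
pre t50.6 p [ 0.4   -0.313  0.146] F [ 0.5    0.429 -0.505] w-0.000 ff0.0 q [ 1.594  0.667 -1.334  2.197  1.039  0.638  1.044]
0.00 t51.5 p [ 0.396 -0.313  0.104] F [-18.053   3.264  18.385] w0.000 ff11.4 q [ 1.514  0.696 -1.206  2.249  1.206  0.558  0.905]
0.05 t51.7 p [ 0.395 -0.313  0.103] F [-18.419   3.558  19.798] w0.000 ff12.5 q [ 1.514  0.696 -1.202  2.254  1.215  0.553  0.898]
0.10 t52.0 p [ 0.394 -0.312  0.101] F [-16.512   3.579  19.586] w-0.000 ff12.0 q [ 1.514  0.697 -1.197  2.259  1.225  0.548  0.89 ]
0.15 t52.2 p [ 0.392 -0.312  0.099] F [-15.77    3.347  17.187] w0.000 ff10.9 q [ 1.513  0.698 -1.191  2.264  1.235  0.543  0.882]
0.20 t52.5 p [ 0.391 -0.312  0.096] F [-15.554   1.731  14.694] w-0.000 ff9.7 q [ 1.511  0.699 -1.186  2.268  1.246  0.538  0.873]
0.25 t52.7 p [ 0.389 -0.312  0.094] F [-14.015   2.979  13.307] w-0.000 ff8.6 q [ 1.51   0.7   -1.18   2.273  1.258  0.533  0.864]
0.30 t53.0 p [ 0.388 -0.312  0.092] F [-14.046   2.537  11.196] w0.000 ff7.6 q [ 1.508  0.702 -1.174  2.277  1.27   0.529  0.854]
0.35 t53.2 p [ 0.387 -0.312  0.09 ] F [-13.429   1.826   9.611] w-0.000 ff6.7 q [ 1.505  0.704 -1.168  2.282  1.282  0.524  0.844]
0.40 t53.5 p [ 0.386 -0.311  0.087] F [-11.86    2.424   8.733] w0.000 ff6.0 q [ 1.503  0.706 -1.162  2.286  1.295  0.52   0.833]
0.45 t53.7 p [ 0.385 -0.311  0.085] F [-10.051   1.946   6.406] w-0.000 ff5.2 q [ 1.5    0.708 -1.155  2.29   1.308  0.516  0.821]
0.50 t54.0 p [ 0.386 -0.311  0.083] F [-5.274  0.601  2.995] w-0.000 ff2.4 q [ 1.497  0.711 -1.15   2.292  1.323  0.512  0.81 ]
0.55 t54.2 p [ 0.386 -0.311  0.082] F [-12.894   2.211  19.444] w-0.000 ff11.5 q [ 1.494  0.712 -1.145  2.295  1.337  0.509  0.798]
 t58.0 p [0.132 0.339 0.303] F [-0.085 -0.19  -0.296] w0.000 ff0.0 q [-0.718 -0.229 -0.44   2.36  -0.23   0.49   1.78 ]
```

View pics/bin1.png

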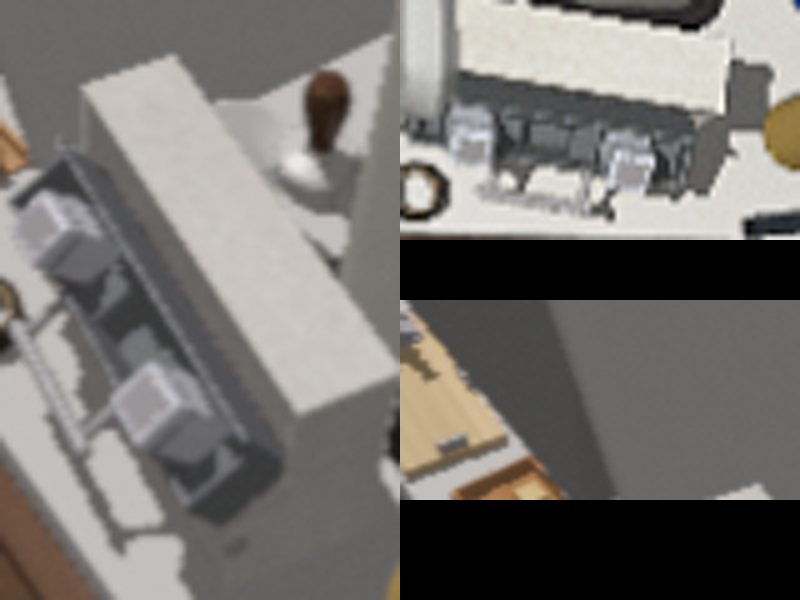

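```bash
python3 - <<'E'
from lib import *
S4=lambda x,y:(245-.4+x/5,200-.4+y/5); T4=lambda x,y:(305-.4+(x-400)/5,205-.4+y/5)
for n,t,s in(("near",(631,166),(152,393)),("far",(471,142),(45,230))):
    p,e=tri(T4(*t),S4(*s)); print(n,p,e,"rack",RM.T@(p-RO), "side@.115 rack",RM.T@(plane("side",S4(*s),.115)-RO),"top@",RM.T@(plane("top",T4(*t),.115)-RO))
# reach for tin grasp lean .6/.5 : TCP ~ 14mm below top along axis
for y in (-.066,.066):
  for a in (.4,.5,.6):
    P=rk(-.0645,y,.116)+RM@np.array([np.sin(a),0,-np.cos(a)])*.012
    print(y,a,[bot.inverse_kinematics(P-k*RM@np.array([np.sin(a),0,-np.cos(a)]),ori(a,RY)) for k in(0,.06)])
E
```

```text
near [ 0.414 -0.378  0.118] 0.0013558321315404209 rack [-0.064 -0.062  0.118] side@.115 rack [-0.062 -0.061  0.115] top@ [-0.064 -0.063  0.115]
far [ 0.431 -0.249  0.108] 0.0003331163918055854 rack [-0.065  0.068  0.108] side@.115 rack [-0.067  0.063  0.115] top@ [-0.066  0.069  0.115]
-0.066 0.4 [array([ 1.017,  0.504, -0.237,  2.13 , -0.592,  0.248,  2.819]), array([ 0.972,  0.387, -0.116,  2.111, -0.587,  0.406,  2.821])]
-0.066 0.5 [array([ 1.558,  0.699, -1.033,  2.189,  1.268,  0.307,  1.028]), array([ 1.397,  0.438, -0.631,  2.183, -0.326,  0.225,  2.603])]
-0.066 0.6 [array([ 1.595,  0.715, -1.02 ,  2.25 ,  1.766,  0.213,  0.578]), array([ 1.791,  0.669, -1.231,  2.252,  1.229,  0.279,  1.102])]
0.066 0.4 [array([ 1.171,  0.524, -0.834,  2.32 ,  1.358,  0.252,  0.617]), array([ 0.552,  0.286,  0.087,  2.304, -0.835,  0.286,  2.843])]
0.066 0.5 [array([ 1.311,  0.601, -1.024,  2.395,  1.884,  0.347,  0.122]), array([ 1.422,  0.421, -1.033,  2.385,  1.319,  0.184,  0.682])]
0.066 0.6 [array([ 1.426,  0.728, -1.223,  2.469,  2.1  ,  0.535, -0.054]), array([ 1.558,  0.52 , -1.219,  2.473,  2.013,  0.292,  0.02 ])]
```

```bash
cat > tin.py <<'E'
from lib import *
import sys
yr,yp,a=float(sys.argv[1]),float(sys.argv[2]),float(sys.argv[3])
o=ori(a,RY); d=R.from_rotvec(o).as_matrix()[:,2]; P=rk(-.0645,yr,.1155)+.012*d
hand.move_gripper(.052,40)
neutral(0); bot.move_joints([1.6,.3,-1.279,2.41,.951,.6,.3])
q=bot.inverse_kinematics(P-.06*d,o); print(q); bot.move_joints(q); st("pre")
bot.line_to(P,velocity=.06); st("at")
hand.move_gripper(0,50); s=st("grip")
if s["grip_width"]<.025: raise SystemExit("missed")
bot.line_to(P-.07*d,velocity=.06); st("out")
bot.line_to(P-.07*d+[-.02,0,.03]); s=st("clear")
E
python3 tin.py .0655 .05 .5
python3 - <<'E'
from lib import *
im=crop("side",245,180,325,300,5,"tinA")
for b in (.2,.25,.3):
  print(b,[bot.inverse_kinematics([.425,.004,z],ori(b,.04)) for z in(.066,.1,.15)])
E
```

```text
[ 1.542  0.524 -1.269  2.384  1.405  0.356  0.579]
pre t62.1 p [ 0.408 -0.248  0.157] F [-0.386  0.34  -0.396] w0.052 ff0.0 q [ 1.54   0.523 -1.269  2.385  1.402  0.357  0.578]
at t63.3 p [ 0.436 -0.252  0.105] F [-0.534 -0.336 -0.408] w0.052 ff0.0 q [ 1.393  0.685 -1.198  2.394  1.77   0.486  0.232]
grip t63.6 p [ 0.437 -0.252  0.105] F [-2.902 -0.637  5.124] w0.033 ff52.4 q [ 1.393  0.686 -1.199  2.394  1.771  0.487  0.232]
out t64.9 p [ 0.403 -0.248  0.166] F [ 0.423  0.44  -0.521] w0.033 ff51.8 q [ 1.559  0.48  -1.251  2.381  1.299  0.311  0.688]
clear t65.3 p [ 0.383 -0.248  0.196] F [-0.492 -0.141 -1.397] w0.034 ff51.8 q [ 1.738  0.436 -1.405  2.364  0.98   0.335  1.011]
0.2 [array([ 0.249,  0.467, -0.45 ,  2.407,  1.126,  0.241,  0.379]), array([ 0.619,  0.503, -0.989,  2.364,  1.077,  0.527,  0.38 ]), array([ 0.813,  0.476, -1.25 ,  2.295,  0.891,  0.681,  0.544])]
0.25 [array([ 0.184,  0.455, -0.36 ,  2.452,  1.526,  0.176, -0.015]), array([ 0.375,  0.398, -0.61 ,  2.41 ,  1.066,  0.293,  0.428]), array([ 0.811,  0.443, -1.226,  2.337,  0.958,  0.606,  0.483])]
0.3 [array([ 0.365,  0.495, -0.632,  2.494,  1.794,  0.329, -0.309]), array([ 0.736,  0.587, -1.226,  2.45 ,  1.405,  0.645,  0.015]), array([ 0.779,  0.393, -1.15 ,  2.379,  1.028,  0.507,  0.424])]
```

View pics/tinA.png

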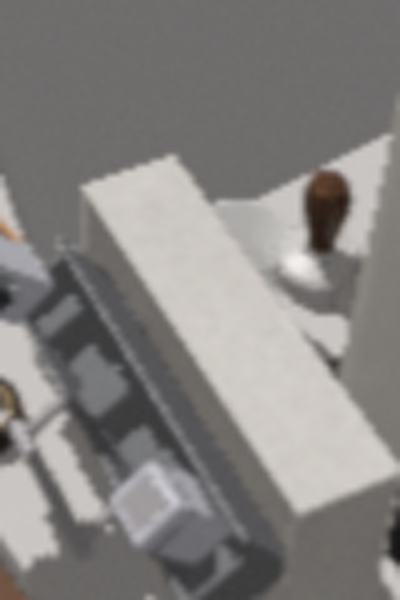

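```bash
cat > put.py <<'E'
from lib import *
import sys
y=float(sys.argv[1]); x=float(sys.argv[2]); o=ori(.25,.04)
q=bot.inverse_kinematics([x-.02,y,.16],o); print(q); bot.move_joints(q); s=st("above")
if s["grip_width"]<.025: raise SystemExit("lost")
bot.line_to([x,y,.085],velocity=.08); s=st("low"); f0=s["force"]
hand.move_gripper(0,25)
for z in np.arange(.08,.0575,-.0025):
    bot.line_to([x,y,z],velocity=.04); s=status.sense(); print(round(z,4),s["force"],round(s["grip_width"],4))
    if s["force"][2]-f0[2]>7: break
hand.move_gripper(.043,20); bot.hold(.3); s=st("rel")
d=R.from_rotvec(o).as_matrix()[:,2]; bot.line_to(s["eef_pos"]-.09*d,velocity=.08); st("up")
neutral(0); neutral(1.2)
im=imaging.camera("side")[:,:,::-1]; t=imaging.camera("top")[:,:,::-1]; n="p%d"%(1000*y); cv2.imwrite(f"raw_s_{n}.png",im); cv2.imwrite(f"raw_t_{n}.png",t)
o=np.zeros((600,800,3),np.uint8); o[:420,:800]=cv2.resize(im[175:259,190:350],None,fx=5,fy=5,interpolation=cv2.INTER_CUBIC)
o[420:600]=cv2.resize(t[210:255,190:390],None,fx=4,fy=4,interpolation=cv2.INTER_CUBIC); cv2.imwrite(f"pics/put{n}.png",o)
E
python3 put.py .005 .423
```

```text
[ 0.88   0.4   -1.297  2.367  0.905  0.598  0.513]
above t66.4 p [0.403 0.004 0.16 ] F [ 0.044 -1.059 -0.168] w0.034 ff51.8 q [ 0.88   0.401 -1.296  2.368  0.906  0.598  0.513]
low t67.6 p [0.423 0.005 0.085] F [-0.747  0.28   0.573] w0.033 ff51.8 q [ 0.612  0.541 -1.008  2.43   1.347  0.52   0.099]
0.08 [ 0.338 -0.421 -0.273] 0.0335
0.0775 [-0.097 -0.186 -0.644] 0.0337
0.075 [-0.843 -0.048 -0.619] 0.0335
0.0725 [-0.516  0.322 -1.319] 0.0333
0.07 [-0.633 -0.271  0.467] 0.0334
0.0675 [ 0.298  0.142 -1.186] 0.0334
0.065 [ 1.063  0.754 -1.307] 0.0332
0.0625 [-2.371 -1.247  8.107] 0.0333
rel t70.4 p [0.423 0.005 0.063] F [-0.319  2.361  0.206] w0.043 ff0.9 q [ 0.572  0.599 -0.976  2.455  1.504  0.538 -0.057]
up t71.6 p [0.401 0.004 0.149] F [-0.083  0.641  0.633] w0.043 ff0.0 q [ 0.822  0.39  -1.212  2.389  0.933  0.548  0.493]
```

View pics/putp5.png

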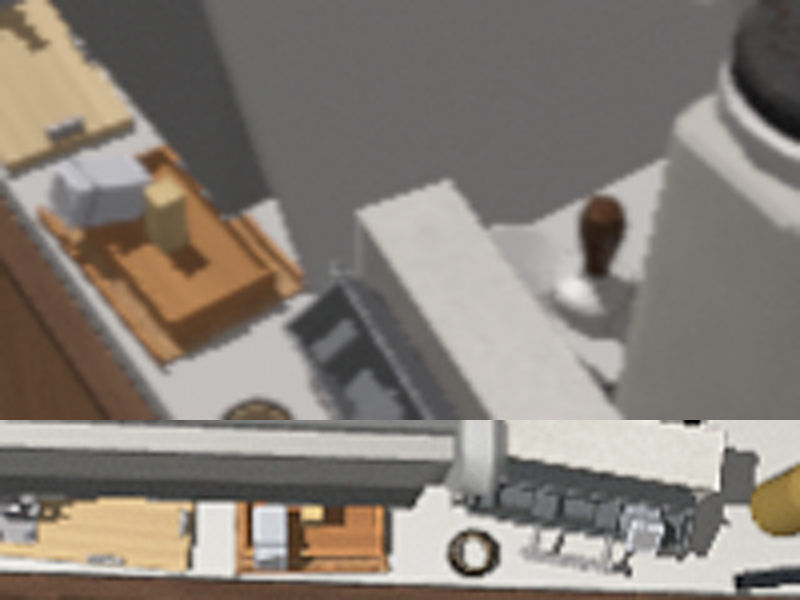

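```bash
python3 - <<'E'
from lib import *
T4=lambda x,y:(190-.375+x/4,210-.375+(y-420)/4); S4=lambda x,y:(190-.4+x/5,175-.4+y/5)
print("front end top-edge",[tri(T4(*t),S4(*s)) for t,s in(((258,541),(52,178)),((285,541),(92,187)),((285,566),(92,226)))])
print("front bottom",plane("side",S4(65,218),.03),plane("top",T4(270,568),.03))
print("rear top edge side@.06",[plane("side",S4(*k),z) for k in((83,150),(133,152)) for z in(.048,.06)])
E
```

```text
front end top-edge [(array([0.392, 0.018, 0.055]), np.float64(0.019436828065155225)), (array([ 0.4  , -0.012,  0.063]), np.float64(0.003197475202585644)), (array([ 0.386, -0.015,  0.032]), np.float64(0.013628043145360294))]
front bottom [0.382 0.003 0.03 ] [0.377 0.003 0.03 ]
rear top edge side@.06 [array([0.416, 0.039, 0.048]), array([0.411, 0.027, 0.06 ]), array([0.444, 0.018, 0.048]), array([0.439, 0.006, 0.06 ])]
```

```bash
python3 - <<'E'
import cv2
s=cv2.imread("raw_s_p5.png"); c=cv2.resize(s[195:245,192:252],None,fx=10,fy=10,interpolation=cv2.INTER_CUBIC); cv2.imwrite("pics/z.png",c)
E
```

```text
(no output)
```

View pics/z.png

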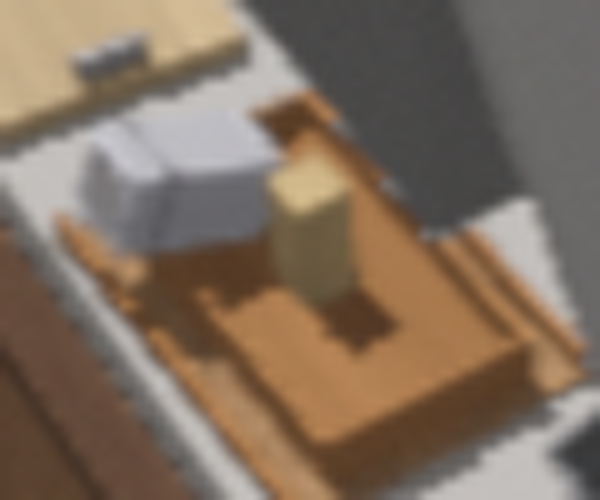

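```bash
cat > fix1.py <<'E'
from lib import *
o=ori(.25,.04); d=R.from_rotvec(o).as_matrix()[:,2]; hand.move_gripper(.042,20)
bot.move_joints(MU)
P=np.array([.414,.005,.046]); q=bot.inverse_kinematics(P-.1*d,o); print(q); bot.move_joints(q)
bot.line_to(P+[0,0,.025],velocity=.08); st("near")
for z in (.062,.054,.048,.046):
    bot.line_to([P[0],P[1],z],velocity=.05); s=st("z")
    if abs(s["force"]).max()>6: break
hand.move_gripper(0,30); s=st("grip")
if s["grip_width"]>.025:
    p=s["eef_pos"]; bot.line_to(p+[0,0,.003],velocity=.03); st("l")
    bot.line_to(p+[.021,0,.003],velocity=.04); st("m")
    bot.line_to(p+[.021,0,-.001],velocity=.03); st("d")
hand.move_gripper(.041,20); bot.hold(.3); s=st("rel")
bot.line_to(s["eef_pos"]+[0,0,.03],velocity=.08); bot.line_to(s["eef_pos"]+[0,0,.03]-.07*d); st("up")
neutral(0); neutral(1.2)
im=imaging.camera("side")[:,:,::-1]; t=imaging.camera("top")[:,:,::-1]; cv2.imwrite("raw_s6.png",im); cv2.imwrite("raw_t6.png",t)
E
python3 fix1.py
cat > loc.py <<'E'
# bright grey tin pixels near the caddy: silver = low saturation, bluish-bright; report bbox & back-projected extents
from lib import *
import sys
sf,tf=sys.argv[1:3]
for n,f,roi in(("side",sf,(190,180,260,250)),("top",tf,(245,225,290,256))):
    im=cv2.imread(f); u0,v0,u1,v1=roi; c=im[v0:v1,u0:u1].astype(int); sat=c.max(2)-c.min(2)
    m=((c[:,:,0]-c[:,:,2]>4)&(c.max(2)>110)).astype(np.uint8)
    k,l,stt,cc=cv2.connectedComponentsWithStats(m)
    for i in range(1,k):
        if stt[i,4]>12:
            x,y,w,h,ar=stt[i]; print(n,"bbox",u0+x,v0+y,w,h,ar,"c@.04",plane(n,(u0+cc[i][0],v0+cc[i][1]),.045))
    if n=="top":
        b=((c[:,:,2]-c[:,:,0]>50)).astype(np.uint8); ys,xs=np.nonzero(b); print("orange top rows",v0+ys.min(),v0+ys.max(),"cols",u0+xs.min(),u0+xs.max())
E
python3 loc.py raw_s_p5.png raw_t_p5.png; python3 loc.py raw_s6.png raw_t6.png
```

```text
[ 0.816  0.386 -1.206  2.424  0.976  0.524  0.44 ]
near t78.1 p [0.414 0.005 0.071] F [-0.969  0.885 -0.161] w0.042 ff0.0 q [ 0.564  0.553 -0.949  2.468  1.471  0.495 -0.03 ]
z t78.4 p [0.414 0.005 0.062] F [-0.592 -0.075  0.211] w0.042 ff0.0 q [ 0.552  0.58  -0.943  2.478  1.536  0.51  -0.095]
z t78.8 p [0.414 0.005 0.054] F [-0.097 -0.446 -1.204] w0.042 ff0.0 q [ 0.544  0.606 -0.943  2.487  1.59   0.528 -0.149]
z t79.0 p [0.414 0.005 0.048] F [-0.037 -0.597  0.365] w0.042 ff0.0 q [ 0.541  0.627 -0.948  2.493  1.626  0.545 -0.187]
z t79.3 p [0.414 0.005 0.046] F [-0.063  0.549  3.143] w0.042 ff1.9 q [ 0.542  0.635 -0.953  2.495  1.638  0.554 -0.2  ]
grip t79.5 p [0.414 0.006 0.046] F [-0.595  3.553  5.201] w0.034 ff33.2 q [ 0.542  0.635 -0.954  2.494  1.638  0.554 -0.2  ]
l t79.8 p [0.414 0.005 0.049] F [-0.018 -0.221 -1.303] w0.034 ff32.7 q [ 0.542  0.624 -0.951  2.491  1.617  0.547 -0.18 ]
m t80.4 p [0.435 0.006 0.049] F [ 0.362 -0.188 -0.739] w0.033 ff32.7 q [ 0.537  0.633 -0.931  2.439  1.559  0.539 -0.095]
d t80.7 p [0.435 0.006 0.046] F [-3.367 -0.812 11.147] w0.034 ff34.6 q [ 0.533  0.644 -0.931  2.443  1.585  0.547 -0.119]
rel t81.3 p [0.435 0.006 0.045] F [-2.014  2.705  5.403] w0.041 ff13.3 q [ 0.533  0.645 -0.93   2.443  1.584  0.546 -0.119]
up t82.4 p [0.418 0.005 0.143] F [ 0.426  0.229 -0.176] w0.041 ff0.0 q [ 0.762  0.417 -1.148  2.363  0.964  0.549  0.476]
side bbox 203 207 15 7 52 c@.04 [0.417 0.011 0.045]
top bbox 253 231 8 16 97 c@.04 [0.413 0.005 0.045]
orange top rows 230 248 cols 249 286
side bbox 206 205 16 8 61 c@.04 [0.431 0.011 0.045]
top bbox 253 230 8 13 70 c@.04 [0.421 0.007 0.045]
orange top rows 231 252 cols 249 289
```

```bash
cat > post.py <<'E'
from lib import *
import sys
def post(f,n="side"):
    im=cv2.imread(f).astype(int); b,g,r=im[...,0],im[...,1],im[...,2]
    m=((r-g<50)&(r-b>45)&(g>115)&(r>140)).astype(np.uint8); w=np.zeros_like(m); w[190:240,212:245]=1; m*=w
    k,l,s,c=cv2.connectedComponentsWithStats(m); i=1+np.argmax(s[1:,4]); return s[i],c[i]
def caddyR(f): # right-hand end of the orange tray, side picture
    im=cv2.imread(f).astype(int); b,g,r=im[...,0],im[...,1],im[...,2]
    m=((r-b>60)&(r-g>35)&(r>120)); m[:195]=0; m[260:]=0; m[:,:195]=0; m[:,262:]=0
    ys,xs=np.nonzero(m); return xs.max(),ys.max(), m.sum()
if __name__=="__main__":
    for f in sys.argv[1:]: print(f,*post(f),caddyR(f))
E
python3 post.py raw_s2.png raw_s3.png raw_s4.png raw_s_p5.png raw_s6.png
```

```text
raw_s2.png [212 212  33  28 366] [229.005 225.743] (np.int64(249), np.int64(246), np.int64(808))
raw_s3.png [212 209  30  30 353] [224.201 223.83 ] (np.int64(249), np.int64(246), np.int64(711))
raw_s4.png [212 209  30  30 361] [224.363 223.992] (np.int64(249), np.int64(246), np.int64(714))
raw_s_p5.png [214 209  29  30 272] [227.254 225.551] (np.int64(249), np.int64(246), np.int64(518))
raw_s6.png [214 210  28  29 253] [227.079 225.783] (np.int64(249), np.int64(246), np.int64(545))
```

```bash
cat > sh.py <<'E'
from lib import *
import sys
def g(f): return cv2.imread(f)[205:245,216:246].astype(np.float32)[...,1]-0
def shift(a,b): # subpixel shift of caddy right half, sobel on gray
    A,B=g(a),g(b); w=cv2.createHanningWindow(A.shape[::-1],cv2.CV_32F); return cv2.phaseCorrelate(A,B,w)
if __name__=="__main__":
    for a,b in zip(sys.argv[1:-1],sys.argv[2:]): print(a,b,shift(a,b))
    print("px effect 10mm y:",proj("side",[[.437,-.045,.03],[.437,-.055,.03],[.447,-.045,.03]]))
E
python3 sh.py raw_s3.png raw_s2.png; python3 sh.py raw_s3.png raw_s4.png raw_s_p5.png raw_s6.png
```

```text
raw_s3.png raw_s2.png ((0.3533041924069611, 0.04013435067897575), 0.4401025605201721)
px effect 10mm y: [[223.282 220.272]
 [224.7   222.07 ]
 [225.82  219.116]]
raw_s3.png raw_s4.png ((0.07649587104586608, 0.010916819947368595), 1.0378074526786805)
raw_s4.png raw_s_p5.png ((0.04590925841998761, 0.18337103880248407), 1.0399851385752361)
raw_s_p5.png raw_s6.png ((-0.22559270816788235, -0.20926536829684395), 1.0662704487641652)
px effect 10mm y: [[223.282 220.272]
 [224.7   222.07 ]
 [225.82  219.116]]
```

```bash
sed -i 's/f0\[2\]>7/f0[2]>15/; s/move_gripper(.043,20)/move_gripper(.041,20)/; s/bot.line_to(s\["eef_pos"\]-.09\*d,velocity=.08)/bot.line_to(s["eef_pos"]+[0,0,.04],velocity=.04); bot.line_to(s["eef_pos"]+[0,0,.04]-.06*d)/' put.py
python3 tin.py -.0655 0 .5 && python3 put.py -.097 .423 && python3 loc.py raw_s_p-97.png raw_t_p-97.png; python3 sh.py raw_s6.png raw_s_p-97.png
```

```text
[ 1.724  0.637 -1.208  2.181  0.953  0.391  1.325]
pre t89.3 p [ 0.391 -0.377  0.158] F [-0.322 -0.271 -0.654] w0.052 ff0.0 q [ 1.723  0.635 -1.208  2.182  0.953  0.391  1.324]
at t90.4 p [ 0.419 -0.382  0.105] F [ 0.855 -0.231 -0.421] w0.052 ff0.0 q [ 1.505  0.656 -0.931  2.191  1.179  0.229  1.11 ]
grip t90.7 p [ 0.419 -0.382  0.105] F [-1.985  0.997  5.142] w0.034 ff51.3 q [ 1.505  0.656 -0.931  2.191  1.179  0.229  1.11 ]
out t92.0 p [ 0.386 -0.377  0.166] F [-0.146 -0.035 -1.447] w0.034 ff50.7 q [ 1.76   0.637 -1.255  2.178  0.931  0.42   1.345]
clear t92.4 p [ 0.366 -0.378  0.196] F [-0.136  0.253 -1.12 ] w0.033 ff50.7 q [ 1.879  0.62  -1.376  2.162  0.812  0.493  1.462]
[ 1.139  0.399 -1.223  2.335  0.782  0.532  0.942]
above t93.5 p [ 0.403 -0.098  0.16 ] F [ 0.125  0.531 -0.36 ] w0.033 ff50.7 q [ 1.139  0.399 -1.222  2.335  0.783  0.532  0.943]
low t94.6 p [ 0.423 -0.097  0.085] F [ 0.613 -0.03  -0.509] w0.033 ff50.7 q [ 0.814  0.505 -0.851  2.396  1.221  0.366  0.534]
0.08 [ 0.42  -0.244 -1.435] 0.0333
0.0775 [0.222 0.074 0.881] 0.0334
0.075 [-4.372  1.949 17.662] 0.0332
rel t96.2 p [ 0.423 -0.097  0.075] F [-0.755  0.492 -0.445] w0.041 ff0.1 q [ 0.779  0.521 -0.808  2.408  1.313  0.348  0.448]
up t97.9 p [ 0.408 -0.098  0.173] F [ 0.081  0.437 -0.382] w0.041 ff0.0 q [ 1.162  0.381 -1.241  2.305  0.711  0.557  1.017]
side bbox 206 205 15 8 65 c@.04 [0.429 0.011 0.045]
side bbox 225 213 10 13 79 c@.04 [ 0.451 -0.066  0.045]
top bbox 253 230 8 13 70 c@.04 [0.42  0.006 0.045]
top bbox 271 231 10 5 37 c@.04 [ 0.438 -0.073  0.045]
orange top rows 231 252 cols 249 289
raw_s6.png raw_s_p-97.png ((0.22008719531675425, 0.6274587551904034), 0.4049137290318807)
px effect 10mm y: [[223.282 220.272]
 [224.7   222.07 ]
 [225.82  219.116]]
```

```bash
cat > asc.py <<'E'
import cv2,sys
def cl(p):
    b,g,r=map(int,p); mx,mn=max(p),min(p)
    if r-b>70 and r-g>30: return 'o' if r>150 else 'd'
    if r-b>35: return 'p'
    if b-r>3: return 'S' if mx>150 else 's'
    return 'W' if mn>170 else ('g' if mn>70 else '#')
f,u0,v0,u1,v1=sys.argv[1],*map(int,sys.argv[2:])
im=cv2.imread(f)
for v in range(v0,v1): print(v,''.join(cl(im[v,u]) for u in range(u0,u1)))
E
python3 asc.py raw_t_p-97.png 246 226 296 256; echo; python3 asc.py raw_s_p-97.png 196 196 256 256
```

```text
226 ###########################g#ggggggggggggggggggggg
227 #################################################g
228 #################################################g
229 ################################################gW
230 gggpp#ggssggggggggggsgsss#######################WW
231 WWpooppWSSSggWggggggpppppsSSSSSSSSg######ggggg#gWW
232 WWpodppWSSSSSSS#pppopppppSSSSSSSSSSpppppgggggggWWW
233 WWpooppWSSSSSSS#ppppppppo#SSSSSSSSgppppp#gWWWWWWWW
234 WWWooppWSSSSSSS#ppppooooppSSSSSSSgpppdpp#gWWWWWWWW
235 WWgodppWSSSSSSg#pppppppppp#SSSSgppppoodp#WWWWWWWWW
236 WWgooppWSSSSSSg#ppppppppdddpWgpppddooodp#WWWWWWWWW
237 WWWooppWSSSSSSSgppppdooooooooooooooooodp#WWWWWWWWW
238 WWWooppgSSSSSSSgppppoooooooooooooooooodp#WWWWWWWWW
239 WWpoop#SSSSSSSSgppppdooooooooooooooooddp#WWWWWWWWW
240 WWWood#SSSSSSSSgppppoooooooooooooooooddp#WWWWWWWWW
241 WWWooppgSSWSSsg#ppppooooooooooooooooodop#gWWWWWWWW
242 WWpooddgsgggggg#ddpooooooooooooooooooood#gWWWWWWWW
243 WWWpodpgggggggg#dodddddddddddddddddoooodpgWWWWWWWW
244 WWWooppppppppdpppppppppppppppppppppppppopWWWWWWWWW
245 WWWooooooooooooooooooooooooooooooooooooopWWWWWWWWW

[... 3750 characters left out ...]
ppppppggggWWggpooooop#gggWWWWWWWWWWWWWWWWWWgggggsg
246 pppppp##ppppppppgggggWWggppopgggggWWWWWWWWWWWWWWWWWWWWgggggg
247 ppppppp##ppppppppggggWWWggpgggWWWWWWWWWWWWWWWWWWWWWWWWgggggg
248 ppppppp##pppppppppggggWWWgggWWWWWWWWWWWWWWWWWWWWWWWWWWWgggg#
249 pppppppp##ppppppppgggggWWWggWWWWWWWWWWWWWWWWWWWWWWWWWWWgggg#
250 ppppppppp##ppppppppggggWWWWWWWWWWWWWWWWWWWWWWWWWWWWWWWWggggg
251 ppppppppp##pppppppppggggWWWWWWWWWWWWWWWWWWWWWWWWWWWWWWWggggg
252 pppppppppp##pppppppp#ggggWWWWWWWWWWWWWWWWWWWWWWWWWWWWWWggggg
253 ppppppppppp##ppppppppgggggWWWWWWWWWWWWWWWWWWWWWWWWWWWWWWgggg
254 pppppppppppp#pppppppppggggWWWWWWWWWWWWWWWWWWggggWWWWWWWWWggg
255 ppppppppppppp#pppppppp#ggggWWWWWWWWWWWWWWggggggggggWWWWWWggg
```

```bash
python3 - <<'E'
from lib import *
for t,s in (((275,236.3),(223,223.5)),((275,236.3),(232,226)),((280.5,231.8),(232,226)),((280.5,231.8),(235.5,220)),((270.7,231.8),(223,223.5)),((270.7,231.8),(229.5,212.5))): print(t,s,tri(t,s))
for z in (.048,.076): 
  print(z,"side quad",*[plane("side",k,z)[:2] for k in((229.5,212.5),(235.5,219.5),(232.5,225.5),(223,223.5))]); print("top F,R,L",*[plane("top",k,z)[:2] for k in((275,236.3),(280.5,232),(270.7,232))])
E
```

```text
(275, 236.3) (223, 223.5) (array([ 0.422, -0.072,  0.047]), np.float64(0.000646384351774745))
(275, 236.3) (232, 226) (array([ 0.438, -0.077,  0.023]), np.float64(0.02659617452372945))
(280.5, 231.8) (232, 226) (array([ 0.443, -0.095,  0.044]), np.float64(0.0010200769623569938))
(280.5, 231.8) (235.5, 220) (array([ 0.447, -0.097,  0.067]), np.float64(0.018332859196425338))
(270.7, 231.8) (223, 223.5) (array([ 0.438, -0.052,  0.023]), np.float64(0.01267875503026445))
(270.7, 231.8) (229.5, 212.5) (array([ 0.447, -0.055,  0.067]), np.float64(0.020281537382796526))
0.048 side quad [ 0.466 -0.04 ] [ 0.466 -0.08 ] [ 0.444 -0.098] [ 0.422 -0.073]
top F,R,L [ 0.421 -0.072] [ 0.441 -0.095] [ 0.439 -0.053]
0.076 side quad [ 0.453 -0.065] [ 0.454 -0.103] [ 0.432 -0.12 ] [ 0.411 -0.096]
top F,R,L [ 0.417 -0.071] [ 0.436 -0.093] [ 0.434 -0.052]
```

```bash
cat > shut.py <<'E'
from lib import *
a=.35; o=ori(a,RY); d=R.from_rotvec(o).as_matrix()[:,2]; Y=-.083
tip=lambda x,z: rk(x,Y,z)-.019*d
hand.move_gripper(0,30); neutral(0); bot.move_joints([1.7,.3,-1.279,2.41,.951,.6,.3])
for s in (.17,.15,.13):
    q=bot.inverse_kinematics(tip(-.1,s),o)
    if q is not None: break
print(s,q); bot.move_joints(q); bot.line_to(tip(-.1,.08),velocity=.08); st("start")
for x in np.arange(-.09,-.040,.004):
    bot.line_to(tip(x,.08),velocity=.04); s=status.sense(); f=(RM.T@s["force"])[0]; print(round(x,3),s["force"],(RM.T@(s["eef_pos"]+.019*d-RO))[0])
    if f<-22: break
bot.hold(.2); bot.line_to(tip(-.1,.085)); bot.line_to(tip(-.11,.16)); st("up")
neutral(0); neutral(1.2); bot.hold(.3)
cv2.imwrite("raw_s7.png",imaging.camera("side")[:,:,::-1]); cv2.imwrite("raw_t7.png",imaging.camera("top")[:,:,::-1])
E
python3 shut.py
```

```text
0.17 [ 1.724  0.585 -1.225  2.044  0.658  0.643  1.597]
start t106.3 p [ 0.369 -0.393  0.098] F [0.244 0.59  0.406] w-0.000 ff0.0 q [ 1.554  0.653 -0.967  2.148  0.881  0.415  1.426]
-0.09 [ 0.615  0.55  -0.189] -0.08958878438817783
-0.086 [ 0.206 -0.91   0.647] -0.08570979585040642
-0.082 [-0.355 -0.05  -0.522] -0.08166111362567319
-0.078 [-0.209 -0.528 -0.478] -0.07786724170072838
-0.074 [-14.316   4.824  17.215] -0.07623299242128835
-0.07 [-22.465   7.562  39.222] -0.07182310861317222
up t109.1 p [ 0.359 -0.392  0.177] F [-0.37  -0.086 -0.274] w-0.000 ff0.0 q [ 1.734  0.588 -1.211  2.073  0.676  0.613  1.593]
```

```bash
sed -i 's/,.08),velocity/,.060),velocity/; s/tip(x,.08)/tip(x,.060)/; s/tip(-.1,.085)/tip(-.1,.065)/; s/if f<-22/if f<-24 or s["force"][2]>30/' shut.py; python3 shut.py
```

```text
0.17 [ 1.724  0.585 -1.225  2.044  0.658  0.643  1.597]
start t118.4 p [ 0.369 -0.393  0.078] F [-0.489 -0.427 -0.139] w0.000 ff0.0 q [ 1.506  0.667 -0.891  2.166  0.943  0.357  1.376]
-0.09 [-0.51   1.043  0.371] -0.08959517147359826
-0.086 [-0.993  1.182 -0.665] -0.08571760582035248
-0.082 [-0.301 -0.592  0.577] -0.08166644879032911
-0.078 [-0.274  0.278  0.378] -0.07767586568123708
-0.074 [ 0.052  0.521 -0.392] -0.07366348696755706
-0.07 [-0.261  0.53   0.443] -0.06965175097331987
-0.066 [-0.067  0.9    0.46 ] -0.06576783301892909
-0.062 [-2.867  0.065 -1.455] -0.06288330269623182
-0.058 [-9.444  0.622  0.286] -0.060789115995895086
-0.054 [-10.931   1.369   0.304] -0.05813360153526247
-0.05 [-20.169   2.682   9.754] -0.05596402736653587
-0.046 [-31.071   5.526  17.156] -0.05561659865022292
up t123.1 p [ 0.359 -0.391  0.177] F [-0.037 -0.274  0.02 ] w0.000 ff0.0 q [ 1.733  0.588 -1.212  2.073  0.676  0.613  1.592]
```

```bash
python3 - <<'E'
from lib import *
a,b,c=[cv2.imread(f).astype(int) for f in("raw_s3.png","raw_s7.png","raw_s4.png")]
# bar & bin front region in side view
p=proj("side",[rk(-.08,y,.084) for y in(.045,0,-.045)]+[rk(-.048,y,.09) for y in(.1,0,-.1)]); print(p)
roi=np.s_[250:315,248:292]
print("diff vs start",abs(a-b)[roi].mean(),"open vs start",abs(a-c)[roi].mean())
ta,tb=cv2.imread("raw_t3.png").astype(int),cv2.imread("raw_t7.png").astype(int); tc=cv2.imread("raw_t4.png").astype(int)
r=np.s_[228:250,318:362]; print("top",abs(ta-tb)[r].mean(),abs(ta-tc)[r].mean())
g=lambda f,r:cv2.imread(f)[r].mean(2).astype(np.float32)
A,B=g("raw_s3.png",roi),g("raw_s7.png",roi); print(cv2.phaseCorrelate(A,B,cv2.createHanningWindow(A.shape[::-1],cv2.CV_32F)))
s0,s1=cv2.imread("raw_s_p-97.png").astype(int),b; print("caddy change",abs(s0-s1)[196:246,196:256].max())
d=abs(a-b).max(2)>40; ys,xs=np.nonzero(d); print("changed boxes"); k,l,stt,_=cv2.connectedComponentsWithStats(d.astype(np.uint8)); print([list(t) for t in stt[1:] if t[4]>8])
E
python3 asc.py raw_s7.png 244 240 296 312 > a7; python3 asc.py raw_s3.png 244 240 296 312 > a3; diff a3 a7 | head -150 | wc -l; paste a3 a7 | sed -n 10,66p | cut -c1-120
```

```text
[[252.333 258.391]
 [259.019 270.165]
 [266.133 282.701]
 [254.291 240.136]
 [269.189 264.883]
 [286.291 293.311]]
diff vs start 5.698368298368298 open vs start 31.127389277389277
top 6.7820247933884295 48.19214876033058
((0.4816586531531257, -0.03166936996612435), 0.8952638908668801)
caddy change 136
changed boxes
[[np.int32(82), np.int32(109), np.int32(9), np.int32(4), np.int32(22)], [np.int32(88), np.int32(108), np.int32(9), np.int32(22), np.int32(95)], [np.int32(44), np.int32(111), np.int32(43), np.int32(23), np.int32(281)], [np.int32(81), np.int32(115), np.int32(3), np.int32(5), np.int32(9)], [np.int32(54), np.int32(117), np.int32(5), np.int32(5), np.int32(12)], [np.int32(61), np.int32(121), np.int32(4), np.int32(4), np.int32(10)], [np.int32(204), np.int32(205), np.int32(20), np.int32(21), np.int32(222)], [np.int32(223), np.int32(212), np.int32(19), np.int32(23), np.int32(249)], [np.int32(107), np.int32(224), np.int32(20), np.int32(17), np.int32(123)], [np.int32(261), np.int32(234), np.int32(15), np.int32(16), np.int32(138)], [np.int32(269), np.int32(253), np.int32(9), np.int32(
[... 5968 characters left out ...]
WWgggg##########
300 ppppppgggggWWWWWWWWWWWWWWggggWWWWWWgggggggg#########	300 ppppppgggggWWWWWWWWWWWWWWggggWWWWWWgggggggg#########
301 pppppppgggggWWWWWWWWWWWWWgggggWWWWWWggggggg#########	301 pppppppgggggWWWWWWWWWWWWWgggggWWWWWWgggggggg########
302 ppppppp#ggggWWWWWWWWWWWWWWgggggWWWWWgggggggg########	302 ppppppp#ggggWWWWWWWWWWWWWWgggggWWWWWgggggggg########
303 pppppppp#ggggWWWWWWWWWWWWWWggggWWWWWWggWWgggg####ggg	303 pppppppp#ggggWWWWWWWWWWWWWWggggWWWWWWggWWgggg#####gg
304 pppppppppgggggWWWWWWWWWWWWWgggggWWWWggggWWggg#gggggg	304 pppppppppgggggWWWWWWWWWWWWWgggggWWWWggggWWgggggggggg
305 ppppppppp#gggggWWWWWWWWWWWWggggggWggggggWWgggggggggg	305 ppppppppp#ggggWWWWWWWWWWWWWggggggWggggggWWgggggggggg
```

```bash
python3 - <<'E'
from lib import *
for f,g in(("raw_s_p-97.png","raw_s7.png"),("raw_t_p-97.png","raw_t7.png")):
    d=(abs(cv2.imread(f).astype(int)-cv2.imread(g).astype(int)).max(2)>25).astype(np.uint8); k,l,s,_=cv2.connectedComponentsWithStats(d); print([t.tolist() for t in s[1:] if t[4]>4])
d=(abs(cv2.imread("raw_s2.png").astype(int)-cv2.imread("raw_s7.png").astype(int)).max(2)>30).astype(np.uint8); k,l,s,_=cv2.connectedComponentsWithStats(d); print([t.tolist() for t in s[1:] if t[4]>4])
E
python3 asc.py raw_s7.png 196 202 252 240; python3 asc.py raw_t7.png 246 228 290 250
```

```text
[[85, 109, 8, 24, 91], [45, 113, 17, 16, 88], [81, 114, 8, 6, 25], [61, 121, 4, 4, 12], [66, 122, 18, 13, 161], [123, 224, 4, 5, 12], [110, 227, 13, 12, 73], [246, 230, 57, 67, 788], [271, 248, 8, 10, 26], [259, 251, 4, 4, 12], [246, 254, 30, 29, 295], [250, 265, 62, 67, 856], [293, 297, 8, 6, 21], [290, 305, 3, 2, 5]]
[[306, 220, 67, 30, 780], [331, 222, 5, 1, 5], [355, 226, 9, 10, 46], [157, 289, 19, 9, 44], [151, 299, 9, 11, 36], [217, 301, 14, 16, 90], [151, 310, 3, 3, 7], [150, 315, 9, 15, 56], [222, 336, 3, 3, 5]]
[[83, 108, 10, 5, 28], [44, 112, 42, 22, 294], [87, 113, 9, 19, 87], [81, 115, 4, 5, 11], [56, 119, 9, 6, 21], [202, 204, 52, 46, 1029], [109, 224, 18, 16, 111], [261, 234, 15, 17, 179], [269, 253, 10, 5, 36], [281, 267, 17, 18, 194], [290, 287, 11, 7, 47]]
202 ppppggggpppppgggggggWWWWWggg#ggggggggggg###ggggggggggggg
203 ppppppppp##ggggggWWWWWWWWggggggggggggg#####ggggggggggggg
204 ppppppp#gggggggWWWWWWWSWggppggggggggggg#####gggggggggggg
205 ppppp#gggggWWWWWWWWSSSSSWgpppggggggggg######gggggggggggg
206 ppgggggggWWWWWSSSSSSSSSSSWgpopgggggggggg####gggggggggggg
207 ggggggg
[... 2379 characters left out ...]
Sgppppoodp#WWW
236 WWWooppWSSSSSSg#ppppppppdddpWWpppddooodp#WWW
237 WWWoodpWSSSSSSS#ppppdooooooooooooooooodp#WWW
238 WWWoodpgSSSSSSS#ppppoooooooooooooooooddp#WWW
239 WWWoop#SSSSSSSSgppppoooooooooooooooooddp#WWW
240 WWpoop#SSSSSSSSgppppdooooooooooooooooddp#WWW
241 WWpooppgSWSSsgg#ppppooooooooooooooooooop#gWW
242 WWpooddgsgggggg#pdpooooooooooooooooooood##WW
243 WWWpoppgggggggg#dodddddddddddddddddoooodpgWW
244 WWWooppppppppppppppppppppppppppppppppppopWWW
245 WWpooooooooooooooooooooooooooooooooooooopWWW
246 WWpoooooooooooooooooooooooooooooooooooooogWW
247 WWWooddddodddoooodooooooooooooooooooodpopgWW
248 WWgpppppppppppgggggggggggggggggggggggggWWWWW
249 gggggWWWWWWWWWWWWWWWWWWWWWWWWWWWWWWWWWWWWWWW
```

```bash
python3 -c "
from lib import *
st(); print(bot.hand_in())"
```

```text
t126.5 p [0.132 0.339 0.303] F [1.098 0.065 0.747] w-0.000 ff0.0 q [-0.719 -0.23  -0.44   2.36  -0.23   0.49   1.78 ]
the job is handed in; nothing more can be done
None
```

I handed the job in at 126.5 s of 210: the clamp is open, the caddy is on the mat between the lips (it was knocked aside once and I put it back), both tins lie in its tray, and the bin is shut; no verdict came back, and the second tin lies diagonally and may be resting on the tray's back wall, though I estimate its centre is within the limits.

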